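# Shake desiccant tablets evenly into a brush-set carton

## Robot

A 7-joint arm with a two-finger parallel gripper is mounted at the origin on the work surface. World frame = base frame: x ahead of the robot, y to its left, z up, the work surface at z = 0. Lengths are in mm, angles in rad, forces in N, time in s.
With the tool pointing down it reaches from about 400 to 850 mm from the base axis. Payload 4.5 kg.
Tool frame: the origin (TCP) lies at the very end of the fingers, on their centre line; the grasp point (between the pads) lies 19 mm behind it; y points along the fingers, z is the direction in which the jaws open and shut, and the axes are right-handed (so a half turn about y gives the same grasp; the last joint's range is limited). The gripper opens to 85 mm and grips with 20 to 120 N. Pads are 22 mm wide; open, the fingers measure 114 mm over their backs; the gripper's body (76 mm by 85 mm) begins 54 mm behind the grasp point. The pads swing forward as they close: fully open they stand 13 mm farther back than shut.
Start: joints at [-1.079, 0.689, -0.195, 1.565, 0.157, 0.902, -0.215], TCP at [276.22, 560.675, 231.317] pointing down, gripper open.
Joint ranges: [-3.01, 3.01], [-0.46, 2.08], [-1.47, 1.51], [0.13, 2.56], [-1, 4.14], [0.04, 2.09], [-2.66, 2.66]. Speed limits (rad/s): [2.57, 2.57, 3.14, 3.14, 3.14, 3.14, 3.14].

## Interface

Orientations are given as a 3x3 rotation matrix whose columns are the frame's x, y, z axes.
In Python, from cell import get_state, snapshot, calibration, ctrl, masks_of gives the robot as it stands.
- The arm moves only by the tool arm_command, never from a script. Its argument "steps" is a list of rows, each an object with "slide": the shift along the tool's x, y, z in units of 30 mm (1.0 is 30 mm), a list of three; "twist": the turn, a rotation vector about the tool's x, y, z in rad, a list of three. A call has 1 to 5 rows; each row shifts and turns the commanded pose from where the row before left it, along the tool's axes as they then stand; what a row does not reach is not made up. A row lasts 1/10 s, in which the tool goes at most 50 mm and 8.59 degrees, less where a joint would pass 70% of its speed; a pose out of reach is approached as far as the arm can. A call is refused whole if a number of a shift passes 1 or a number of a turn 0.15, either way. A call with a gripper value outside its range is refused whole. "jaw" is the opening, from 0 (shut) to 1 (fully open), set as the call begins (left out, the last holds). The fingers move at their own pace and stop on an object; "grip_force" is the grip in N (left out, the last holds). Time passes only in rows, so rows that do not move let the fingers close. It gives the time, the measured TCP pose, the force and the opening at its end, in the units of the state.
- get_state(): the state, without advancing time (a new reading comes with each control period).
- snapshot(name): name is "scene" or "top" or "wrist"; returns the picture (420x560x3 uint8, red, green, blue); there is no depth.
- calibration(name): a dict with "intrinsics" (3x3 intrinsics, pixels), "R" (3x3) and "t" (3): a world point X has camera coordinates R X + t; the wrist camera has in their place "hand_eye" (4x4, takes a point from camera to tool coordinates, whose origin is the TCP and whose axes are the tool frame's). Camera axes: x right, y down, z forward; pixel columns grow to the right and rows downward; lengths in mm; the calibration is good to about 2 mm. A picture is of the moment at which its call begins: read the wrist's pose just before it. calibration takes no time and is no camera call.
- ctrl.finish_job(): hands the job in, once; it reports no verdict.
Trained networks look in the newest picture that a camera, given by its name, has taken for a name from the list of things; names that differ only in an ending like _2 or _b are one class to them, and where a whole thing is asked for, a point or a joint stands for the part that bears it (a point fixed in the world has none). Each returns a list of dicts, best first, with "score" (0 to 1); they miss things now and then, are a little off and sometimes report something else, mostly with a low value. They report only what shows in the picture. A call takes as long as a camera call. They do not tell look-alikes from the thing itself.
- masks_of(camera, name): "mask" (420x560 bool, what is visible of it) and "rect" ([left, top, right, bottom] in pixels, round what is visible of it).
The state is a dict: "time_s": time; "qpos": joint angles; "qvel": joint speeds; "effort": joint torques, N m; "tcp_pos": TCP position; "tool_rot": TCP orientation; "contact_force": force on the tool from outside, world axes, zero at the start; "wrist_torque": the same for the moment, N m; "grip_width": finger opening in mm.
Only numpy, scipy, OpenCV 4.12 (cv2) and the standard library are available. Lean on these libraries where they do the work, as an engineer would, in place of code of your own. Each camera call takes 0.05 s, during which the arm holds its last target.

## Task

Get the brush-set carton ready for packing: with the clear shaker still standing on the desk, push the lever on its nose so that the flat cover swings fully aside around its screw, then pick the shaker up by its handle and shake all five white desiccant tablets out over the three bays of the carton, spread so that no bay is left empty. Then stand the shaker upright on the desk again, about where it was, and let go; the cover may stay open, no tablet may end up outside the carton, and the brushes, pot, phone stand, tape, mouse and sleeve must be left where they are.

Things in the scene. Friction and masses are not known exactly. Their poses are not given: they have to be found in the camera images.
- shaker: The shaker: a long clear plastic box 130 (its x) x 44 (y) x 32 (z) mm on a black floor 58 mm wide, loose, 0.28 to 0.46 kg. Origin: centre of its underside, z up. Walls, floor, roof 4 mm. On the middle of the roof a solid grey handle fin, 60 mm long (x), 22 mm thick (y), from z = 32 to 70 mm. The -x end is the nose with the port; all else is closed.
- shaker_handle (a point): Where the handle fin is best gripped across its 22 mm thickness (shaker y): on the shaker's vertical centre line, 54 mm above its underside. Axes as the shaker's.
- shaker_port (a point): Middle of the port's lower edge, on the nose's outer face: shaker x = -65, y = 0, z = 4 mm, axes as the shaker's. The port is the whole open end: 36 mm wide (y) and 24 mm high (z = 4 to 28), level with the inner floor. Tipped nose-down step by step and jiggled, it lets tablets out one or a few at a time (jiggled they creep from about 18 degrees, unjiggled they slide at 25 to 36; friction varies).
- cover (a joint): Turn of the flat steel cover plate on the nose about its one pivot screw: 0 = hanging straight over the port, 1.5 = end stop, port clear. Stiff (0.015 N m), it stays where left. Above the screw it has an upright lever: pushing that to the shaker's +y side raises the value and swings the plate out to -y. At value a the lever leans a from vertical towards +y.
- cover_pivot (a point): Centre of the pivot screw on the nose: shaker x = -70.5, y = 0, z = 42 mm. A small ear behind it reaches up to z = 50 mm. Axes as the cover's.
- cover_tip (a point): Top end of the lever, 42 mm from the pivot screw. The lever is a bar 8 mm wide (y when upright) and 12 mm deep (x). It starts leaning 0 to 0.3 rad. Axes as the cover's.
- carton: The brush-set carton: a fixed, open cardboard tray 120 (its x) x 270 (its y) mm, 30 mm high, walls and floor 4 mm, divided by two 4 mm walls across its length into three equal bays in a row along its y, with bay centres at y = -89, 0 and +89 mm; each bay is about 112 x 85 mm inside. Origin: centre of its underside.
- piece0: A desiccant piece: a chunky white square tablet 16 x 16 x 12 mm, 10 g, origin at the centre of one 16 x 16 face. They start flat in a zigzag row on the shaker's inner floor; all alike.
- piece1: A desiccant piece: a chunky white square tablet 16 x 16 x 12 mm, 10 g, origin at the centre of one 16 x 16 face. They start flat in a zigzag row on the shaker's inner floor; all alike.
- piece2: A desiccant piece: a chunky white square tablet 16 x 16 x 12 mm, 10 g, origin at the centre of one 16 x 16 face. They start flat in a zigzag row on the shaker's inner floor; all alike.
- piece3: A desiccant piece: a chunky white square tablet 16 x 16 x 12 mm, 10 g, origin at the centre of one 16 x 16 face. They start flat in a zigzag row on the shaker's inner floor; all alike.
- piece4: A desiccant piece: a chunky white square tablet 16 x 16 x 12 mm, 10 g, origin at the centre of one 16 x 16 face. They start flat in a zigzag row on the shaker's inner floor; all alike.
- brushes_a: A bundle of brushes, 155 mm long (its x) x 64 x 20 mm, lying; a loose bystander, to be left alone. Origin: centre of its underside.
- brushes_b: Another bundle of brushes, 155 mm long (its x) x 64 x 20 mm, lying; a loose bystander, to be left alone. Origin: centre of its underside.
- brush_pot: A white pot of upright brushes, 72 mm across, about 175 mm high; a loose bystander, to be left alone. Origin: centre of its underside.
- phone_stand: A phone stand: round foot 100 mm across, thin pole and a small head 75 mm wide (its y), 185 mm high; a loose bystander, to be left alone. Origin: centre of its underside.
- tape_roll: A flat-lying roll of tape, 90 mm across, 24 mm high; a loose bystander, to be left alone. Origin: centre of its underside.
- mouse: A black computer mouse, 100 (x) x 60 x 33 mm; a loose bystander, to be left alone. Origin: centre of its underside.
- sleeve: A small carton sleeve 60 (x) x 28 x 24 mm; a loose bystander, to be left alone. Origin: centre of its underside.
Not all that is in view belongs to the job. What is shaped like the shaker but blue or pink is not meant.

How it is judged:
By the outcome, as a careful person would: the job done as asked, in the order asked, and still so for the second after the job is handed in, with the robot touching nothing.
It also fails if it takes over 69 s, if anything falls off the work surface, if the arm or the gripper's body presses on something with over 40 N, if the wrist force passes 120 N, or if a joint passes its speed limit or range.

## Working session

There is one attempt and no reset: what is moved stays moved. The work goes in short steps, Python scripts to look and compute and a tool call to move; the robot and the scene stay as the last step left them, time stands still between calls to the robot, and variables do not carry over. Pictures are saved under pics/ and viewed, and the job is handed in when it is done.

Besides the shell and the picture viewer there is one more tool, called after "Call:" by a JSON object that holds its "api" and its "payload". arm_command: Moves the arm, as the interface text tells. Its arguments: {"type":"object","properties":{"steps":{"type":"array","items":{"type":"object","properties":{"slide":{"type":"array","items":{"type":"number"}},"twist":{"type":"array","items":{"type":"number"}}}}},"jaw":{"type":"number"},"grip_force":{"type":"number"}},"required":["steps"]}

```bash
mkdir -p pics; ls; cat > h.py <<'E'
import numpy as np, cv2
from cell import get_state, snapshot, calibration, ctrl, masks_of
def save(n,f,crop=None,s=1):
    im=snapshot(n); 
    o=im
    if crop: o=im[crop[1]:crop[3],crop[0]:crop[2]]
    if s!=1: o=cv2.resize(o,None,fx=s,fy=s,interpolation=cv2.INTER_CUBIC)
    cv2.imwrite('pics/'+f,o[:,:,::-1]); return im
def cam(n):
    c=calibration(n); K=np.array(c['intrinsics'])
    if 'R' in c: return K,np.array(c['R']),np.array(c['t'])
    s=get_state(); H=np.array(c['hand_eye']); Rt=np.array(s['tool_rot']); p=np.array(s['tcp_pos'])
    Rwc=Rt@H[:3,:3]; twc=Rt@H[:3,3]+p
    return K,Rwc.T,-Rwc.T@twc
def proj(n,X):
    K,R,t=cam(n); x=K@(R@np.asarray(X,float)+t); return x[:2]/x[2]
def back(n,u,v,z):
    K,R,t=cam(n); d=R.T@np.linalg.solve(K,[u,v,1]); c=-R.T@t
    return c+d*(z-c[2])/d[2]
E
python3 - <<'E'
from h import *
np.set_printoptions(precision=3,suppress=True)
s=get_state(); print({k:np.round(np.array(v),3).tolist() for k,v in s.items()})
save('scene','s0.png'); save('top','t0.png'); save('wrist','w0.png')
for n in ('scene','top'):
    K,R,t=cam(n); print(n,K[0,0],-R.T@t,R[2])
E
```

```text
pics
{'time_s': 0.0, 'qpos': [-1.079, 0.69, -0.195, 1.566, 0.157, 0.903, -0.215], 'qvel': [0.001, 0.0, -0.0, 0.001, -0.001, -0.001, -0.001], 'effort': [-0.001, -53.961, -1.267, -15.854, 0.009, 0.01, -0.0], 'tcp_pos': [275.992, 560.01, 230.459], 'tool_rot': [[0.897, -0.001, 0.442], [-0.442, -0.002, 0.897], [0.0, -1.0, -0.002]], 'contact_force': [-0.734, -0.45, 0.674], 'wrist_torque': [-0.014, 0.023, 0.005], 'grip_width': 85.111}
scene 427.0335090865292 [1261.448  173.371 1046.581] [-0.574 -0.064 -0.817]
top 438.2269446866486 [ 413.106  125.726 1066.672] [ 0.148 -0.03  -0.988]
```

View pics/s0.png

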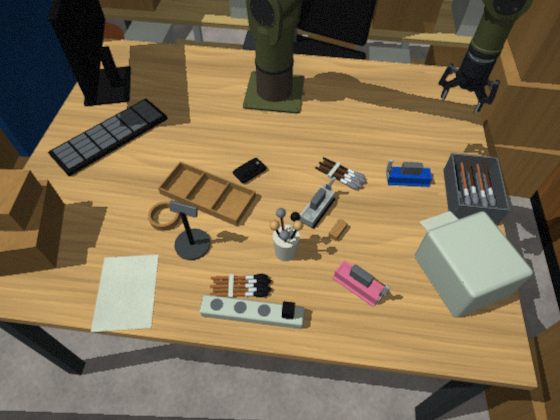

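View pics/t0.png

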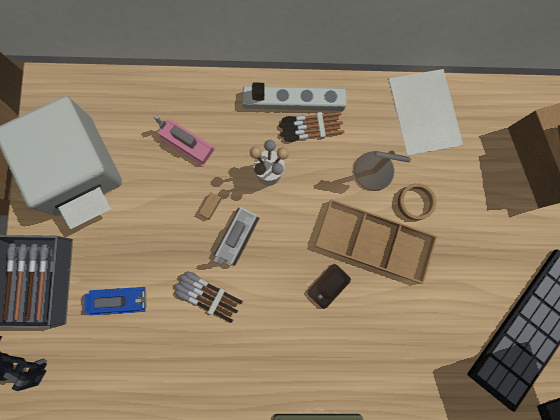

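View pics/w0.png

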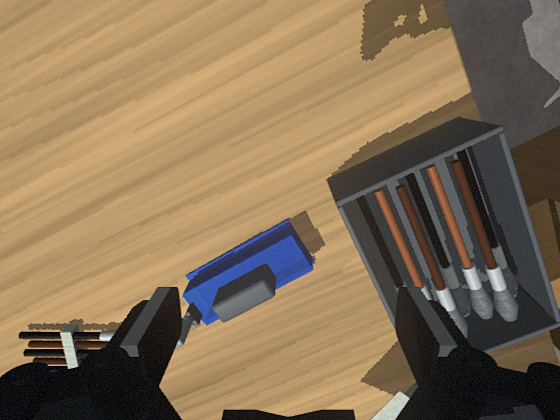

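Candidates in the top view: a clear/grey shaker (236,237), a blue one (115,301) and a pink one (185,141). The clear one matches the description. Next is a close crop to check it and find the nose end.

```bash
python3 - <<'E'
from h import *
np.set_printoptions(precision=1,suppress=True)
im=save('top','t1.png',(190,180,290,280),5)
r=masks_of('top','shaker')
for d in r: print('shaker',d['score'],d['rect'])
for nm in ['carton','brush_pot','phone_stand','tape_roll','mouse','sleeve','brushes_a','cover','cover_tip']:
    for d in masks_of('top',nm)[:4]:
        m=d['mask']; rr=cv2.minAreaRect(np.argwhere(m)[:,::-1].astype(np.float32))
        print(nm,round(d['score'],2),d['rect'],back('top',*rr[0],15), rr[2])
im=save('scene','s1.png',(280,160,360,240),7)
for nm in ['shaker','cover']:
  for d in masks_of('scene',nm): print(nm,d['score'],d['rect'])
print(get_state()['time_s'])
E
```

```text
shaker 0.91 [156.0, 112.1, 214.6, 162.8]
shaker 0.78 [85.2, 287.2, 149.4, 317.0]
shaker 0.66 [211.2, 205.5, 256.7, 266.2]
carton 0.94 [313.8, 199.4, 435.9, 284.9] [ 502.2 -142.6   15. ] 19.440034866333008
carton 0.65 [174.2, 269.2, 241.8, 322.0] [367.7 262.2  15. ] 28.072484970092773
brush_pot 0.66 [252.5, 141.2, 290.7, 187.2] [694.8 128.5  15. ] 22.619861602783203
phone_stand 0.72 [357.3, 150.8, 409.6, 191.7] [ 691.  -151.7   15. ] 42.137596130371094
tape_roll 0.93 [398.3, 183.3, 436.4, 223.3] [ 602.  -245.1   15. ] 90.0
tape_roll 0.57 [249.6, 141.5, 287.2, 186.4] [694.5 114.3  15. ] 66.80140686035156
mouse 0.75 [310.0, 262.0, 352.5, 307.1] [394.3 -26.8  15. ] 45.0
sleeve 0.81 [197.6, 191.3, 223.2, 219.0] [583.  261.5  15. ] 30.963754653930664
sleeve 0.25 [317.3, 199.3, 438.1, 285.9] [ 501.7 -143.1   15. ] 19.3845157623291
brushes_a 0.92 [279.5, 113.3, 344.7, 142.3] [789.   17.2  15. ] 82.64761352539062
brushes_a 0.62 [177.6, 271.1, 243.1, 319.7] [368.1 260.9  15. ] 26.56505012512207
cover 0.4 [133.7, 291.1, 147.8, 308.8] [359.7 414.7  15. ] 90.0
cover 0.39 [216.2, 256.7, 225.7, 261.5] [451.7 236.2  15. ] 26.56505012512207
shaker 0.92 [331.0, 260.7, 389.0, 307.9]
shaker 0.85 [301.8, 179.4, 333.9, 228.4]
shaker 0.74 [387.3, 163.2, 428.4, 185.2]
cover 0.61 [388.1, 159.8, 389.2, 181.1]
cover 0.57 [381.0, 284.5, 387.7, 294.7]
0.85
```

```bash
python3 - <<'E'
from h import *
print(1)
E
```

```text
1
```

View pics/t1.png

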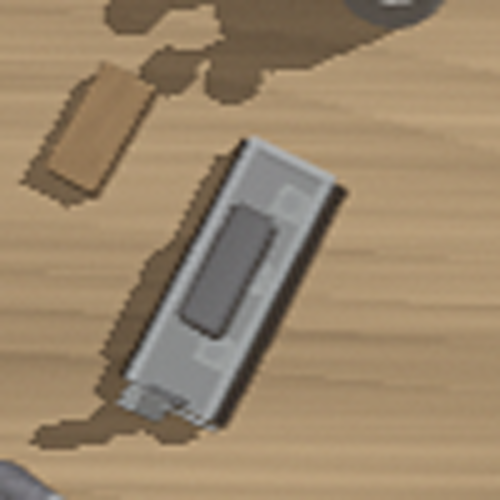

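View pics/s1.png

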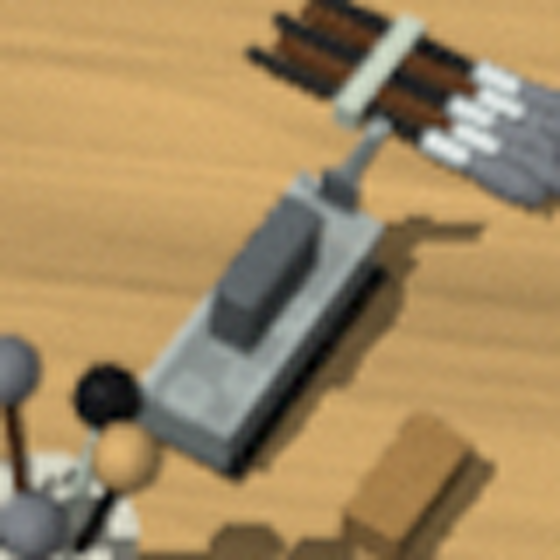

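```bash
cat > fit.py <<'E'
from h import *
from scipy.optimize import least_squares
def fit(n,pix,pts,x0):
    pix=np.array(pix);pts=np.array(pts,float)
    def X(p):
        c,s=np.cos(p[2]),np.sin(p[2]); R=np.array([[c,-s,0],[s,c,0],[0,0,1]])
        return pts@R.T+[p[0],p[1],0]
    def f(p): return (np.array([proj(n,q) for q in X(p)])-pix).ravel()
    r=least_squares(f,x0); return r.x,f(r.x).reshape(-1,2)
E
python3 - <<'E'
from fit import *
np.set_printoptions(precision=2,suppress=True)
c=np.array([[247,138],[333,183],[217,426],[128,375],[236,203],[278,224],[220,338],[180,317]])/5+[190,180]-.4
# shaker: nose (-x) lower end. direction of +x = up-right in image => world(+x, -y)
# left in img = +y world = shaker +y
P=[[65,22,32],[65,-22,32],[-65,-22,32],[-65,22,32],[30,11,70],[30,-11,70],[-30,-11,70],[-30,11,70]]
x,e=fit('top',c,P,[530,200,-.5]); print(x,e)
for u,v in [(237,235)]: print(back('top',u,v,70))
# carton: 
im=cv2.imread('pics/t0.png')
o=cv2.resize(im[190:295,300:450],None,fx=5,fy=5,interpolation=cv2.INTER_CUBIC);cv2.imwrite('pics/c0.png',o)
E
```

```text
[509.96 195.52  -0.44] [[ 1.1  -0.33]
 [ 0.48 -1.35]
 [-0.79 -0.43]
 [ 0.15  1.56]
 [-0.14 -0.29]
 [ 0.1  -0.32]
 [-0.06  0.55]
 [-0.77  0.52]]
[507.18 191.15  70.  ]
```

View pics/c0.png

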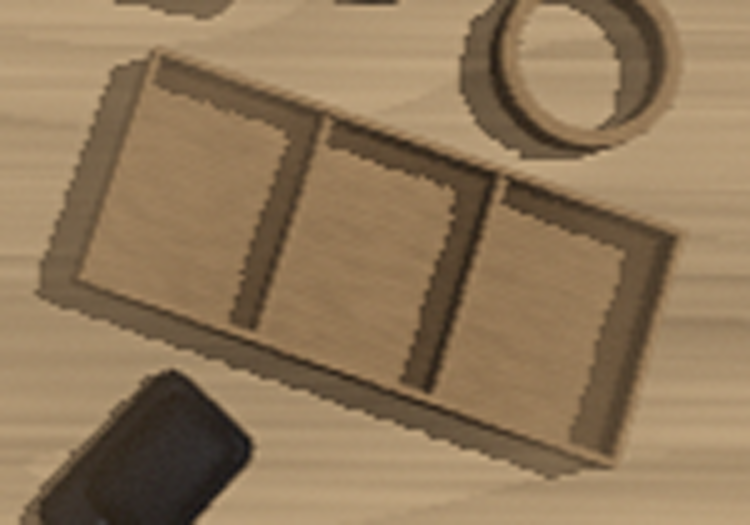

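```bash
python3 - <<'E'
from fit import *
np.set_printoptions(precision=2,suppress=True)
c=np.array([[155,48],[682,235],[616,468],[73,281]])/5+[300,190]-.4
# top-left: +x,+y(left)
P=[[60,135,30],[60,-135,30],[-60,-135,30],[-60,135,30]]
x,e=fit('top',c,P,[500,-140,-.3]); print(x,e)
x,e=fit('top',c[:, :],[[-p[0],-p[1],p[2]] for p in P],[500,-140,2.8]); print(x)
for n in ['top','scene']:
  K,R,t=cam(n); cc=-R.T@t
  for s in ([510,195.5,-.44],):
    ex=np.array([np.cos(s[2]),np.sin(s[2]),0]); ey=np.array([-ex[1],ex[0],0]); o=np.array([s[0],s[1],0])
    u,v={'top':(0,0),'scene':(280+378/7-.5,160+127/7-.5)}[n]
    if n=='top': continue
    d=R.T@np.linalg.solve(K,[u,v,1]); k=((-70.5)-(cc-o)@ex)/(d@ex); X=cc+k*d
    print('tip',X,(X-o)@ey)
    for nm,L in [('piv',[-70.5,0,42]),('noseL',[-65,22,32]),('noseR',[-65,-22,32]),('fin',[-30,11,70]),('backR',[65,-22,32])]:
        q=proj(n,o+ex*L[0]+ey*L[1]+[0,0,L[2]]); print(nm,q,(q-[280,160])*7)
E
```

```text
[ 501.   -136.95   -0.33] [[-0.44 -0.26]
 [ 0.55 -0.55]
 [-0.27  0.68]
 [ 0.17  0.09]]
[ 501.   -136.95    2.82]
tip [451.96 237.74  82.2 ] 13.496780865535907
piv [328.06 184.28] [336.41 169.97]
noseL [333.28 190.66] [372.96 214.65]
noseR [320.49 184.46] [283.45 171.24]
fin [325.66 189.05] [319.63 203.38]
backR [298.5  214.13] [129.47 378.91]
```

Call:
{"api": "arm_command", "payload": {"steps": [{"slide": [1, 0, -0.84]}, {"slide": [1, 0, -0.84]}, {"slide": [1, 0, -0.84]}, {"slide": [1, 0, -0.84]}, {"slide": [1, 0, -0.84]}], "jaw": 0}}

```text
invalid input at $.steps[0]: expected keys slide, twist
```

Call:
{"api": "arm_command", "payload": {"steps": [{"slide": [0.8, 0, -0.84]}, {"slide": [0.5, 0, -0.84]}, {"slide": [0, 0, 0]}]}}

```text
invalid input at $.steps[0]: expected keys slide, twist
```

```bash
python3 - <<'E'
from h import *
np.set_printoptions(precision=2,suppress=True)
s=get_state(); print(s['time_s'],s['tcp_pos'],np.array(s['tool_rot']),s['grip_width'])
save('wrist','w1.png'); print(calibration('wrist'))
o=np.array([510,195.5,0]);a=-.44;ex=np.array([np.cos(a),np.sin(a),0]); ey=np.array([-ex[1],ex[0],0])
for nm,L in [('piv',[-70.5,0,42]),('noseL',[-65,22,32]),('noseR',[-65,-22,32]),('finN',[-30,11,70]),('finB',[30,-11,70]),('backR',[65,-22,32]),('backL',[65,22,32])]:
        print(nm,proj('wrist',o+ex*L[0]+ey*L[1]+[0,0,L[2]]))
E
```

```text
0.85 [276.23 560.66 231.31] [[ 0.9   0.    0.44]
 [-0.44  0.    0.9 ]
 [-0.   -1.    0.  ]] 85.36018740138466
{'intrinsics': array([[377.89,   0.  , 288.04],
       [  0.  , 377.89, 212.24],
       [  0.  ,   0.  ,   1.  ]]), 'hand_eye': array([[  -0.  ,    0.95,    0.32,  -83.47],
       [   0.  ,   -0.32,    0.95, -142.55],
       [   1.  ,    0.  ,   -0.  ,    1.04],
       [   0.  ,    0.  ,    0.  ,    1.  ]])}
piv [ 92.78 432.65]
noseL [116.18 428.56]
noseR [ 79.33 429.02]
finN [ 96.99 481.59]
finB [ 87.58 518.28]
backR [ 98.9  504.94]
backL [132.61 504.55]
```

View pics/w1.png

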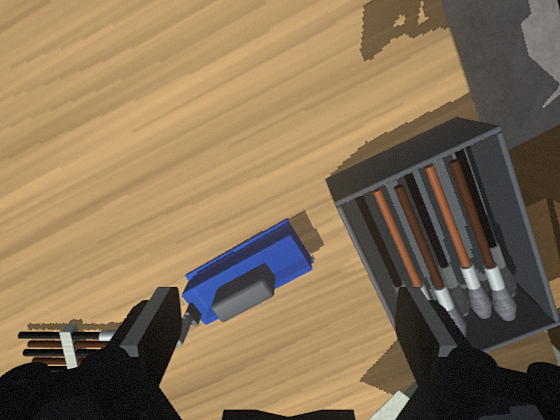

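Call:
{"api": "arm_command", "payload": {"steps": [{"slide": [1, 0, -0.84], "twist": [0, 0, 0]}, {"slide": [1, 0, -0.84], "twist": [0, 0, 0]}, {"slide": [1, 0, -0.84], "twist": [0, 0, 0]}, {"slide": [1, 0, -0.84], "twist": [0, 0, 0]}, {"slide": [1, 0, -0.84], "twist": [0, 0, 0]}], "jaw": 0}}

```text
time_s: 1.4
tcp_pos: [355.7, 380.0, 231.5]
tool_rot: [[0.897, 0.0, 0.442], [-0.442, 0.0, 0.897], [0.0, -1.0, 0.001]]
contact_force: [0.7, -0.4, -0.1]
grip_width: 12.5
```

Call:
{"api": "arm_command", "payload": {"steps": [{"slide": [0.8, 0, -0.84], "twist": [0, 0, 0]}, {"slide": [0.5, 0, -0.84], "twist": [0, 0, 0]}, {"slide": [0, 0, -0.84], "twist": [0, 0, 0]}, {"slide": [0, 0, 0], "twist": [0, 0, 0]}]}}

```text
time_s: 1.8
tcp_pos: [355.6, 292.0, 231.2]
tool_rot: [[0.895, -0.002, 0.445], [-0.445, -0.004, 0.895], [0.0, -1.0, -0.005]]
contact_force: [0.5, -0.1, 0.5]
grip_width: 0.3
```

```bash
python3 - <<'E'
from h import *
np.set_printoptions(precision=2,suppress=True)
s=get_state(); print(s['time_s'],s['tcp_pos'],np.array(s['tool_rot']),s['grip_width'])
save('wrist','w2.png')
o=np.array([510,195.5,0]);a=-.44;ex=np.array([np.cos(a),np.sin(a),0]); ey=np.array([-ex[1],ex[0],0])
for nm,L in [('piv',[-70.5,0,42]),('noseL',[-65,22,32]),('noseR',[-65,-22,32]),('finN',[-30,11,70]),('finB',[30,-11,70]),('backR',[65,-22,32]),('backL',[65,22,32])]:
        print(nm,proj('wrist',o+ex*L[0]+ey*L[1]+[0,0,L[2]]))
E
```

```text
1.8 [355.64 292.01 231.19] [[ 0.9  -0.    0.45]
 [-0.45 -0.    0.9 ]
 [ 0.   -1.   -0.  ]] 0.26029632367394767
piv [265.01 288.87]
noseL [287.19 288.22]
noseR [244.42 288.9 ]
finN [276.34 340.72]
finB [256.39 390.47]
backR [250.86 389.28]
backL [289.46 388.74]
```

View pics/w2.png

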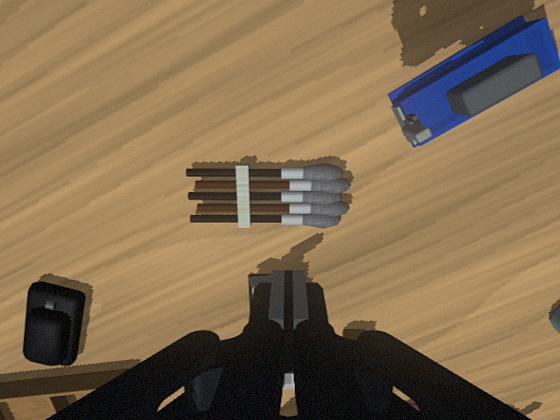

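Call:
{"api": "arm_command", "payload": {"steps": [{"slide": [1, 0, -0.5], "twist": [0, 0, 0]}, {"slide": [1, 0, -0.5], "twist": [0, 0, 0]}, {"slide": [1, 0, -0.5], "twist": [0, 0, 0]}, {"slide": [1, 0, -0.5], "twist": [0, 0, 0]}, {"slide": [1, 0, -0.5], "twist": [0, 0, 0]}]}}

```text
time_s: 2.35
tcp_pos: [459.7, 163.1, 231.5]
tool_rot: [[0.898, 0.001, 0.441], [-0.441, 0.001, 0.898], [0.001, -1.0, 0.002]]
contact_force: [0.6, 0.6, 0.3]
grip_width: 0.1
```

Call:
{"api": "arm_command", "payload": {"steps": [{"slide": [0.2, 0, -0.1], "twist": [0, 0, 0]}, {"slide": [0, 0, 0], "twist": [0, 0, 0]}]}}

```text
time_s: 2.55
tcp_pos: [463.4, 157.3, 231.3]
tool_rot: [[0.896, 0.001, 0.444], [-0.444, 0.001, 0.896], [0.001, -1.0, 0.001]]
contact_force: [-0.4, 0.8, -0.2]
grip_width: -0.2
```

```bash
python3 - <<'E'
from h import *
np.set_printoptions(precision=2,suppress=True)
s=get_state(); print(s['time_s'],s['tcp_pos'],np.array(s['tool_rot']),s['grip_width'])
save('wrist','w3.png')
o=np.array([510,195.5,0]);a=-.44;ex=np.array([np.cos(a),np.sin(a),0]); ey=np.array([-ex[1],ex[0],0])
for nm,L in [('piv',[-70.5,0,42]),('noseL',[-65,22,32]),('noseR',[-65,-22,32]),('finNL',[-30,11,70]),('finNR',[-30,-11,70]),('finB',[30,-11,70]),('backR',[65,-22,32]),('backL',[65,22,32])]:
        print(nm,proj('wrist',o+ex*L[0]+ey*L[1]+[0,0,L[2]]))
E
```

```text
2.55 [463.35 157.31 231.32] [[ 0.9   0.    0.44]
 [-0.44  0.    0.9 ]
 [ 0.   -1.    0.  ]] -0.23528776879951707
piv [347.95 131.21]
noseL [370.66 135.69]
noseR [321.45 136.53]
finNL [364.62 184.65]
finNR [338.08 185.09]
finB [336.31 251.11]
backR [319.93 267.14]
backL [363.69 266.46]
```

View pics/w3.png

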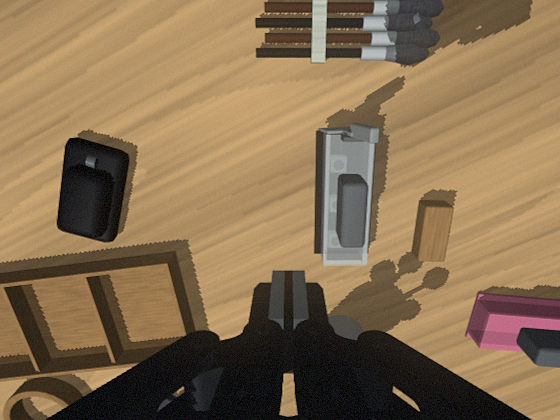

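```bash
python3 - <<'E'
import cv2
im=cv2.imread('pics/w3.png')[100:280,300:400]
cv2.imwrite('pics/w3c.png',cv2.resize(im,None,fx=3.33*1,fy=3.33,interpolation=cv2.INTER_CUBIC))
im=cv2.imread('pics/w3.png')[110:200,300:400]
cv2.imwrite('pics/w3d.png',cv2.resize(im,None,fx=6,fy=6,interpolation=cv2.INTER_CUBIC))
E
```

```text
(no output)
```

View pics/w3c.png

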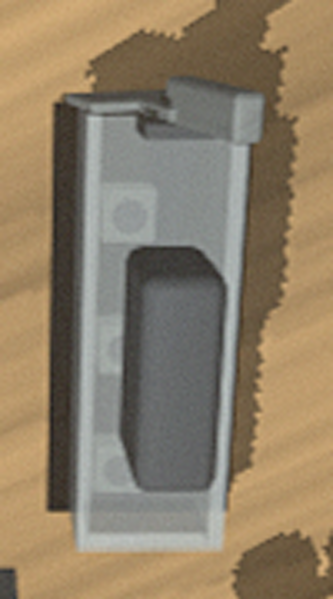

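View pics/w3d.png

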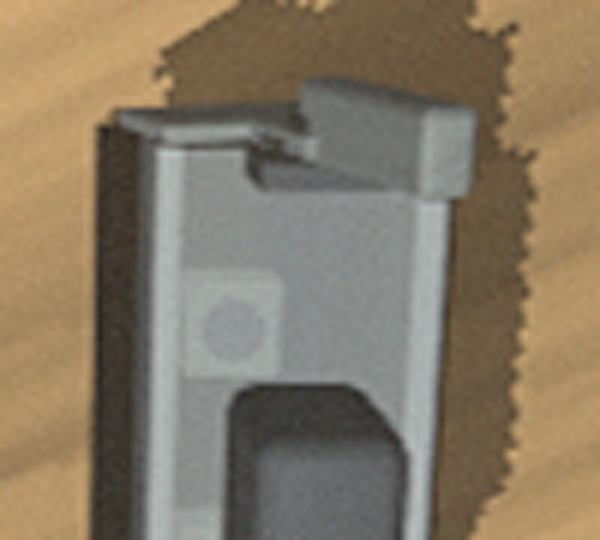

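```bash
python3 - <<'E'
from fit import *
np.set_printoptions(precision=2,suppress=True)
c=np.array([[79,110],[78,549],[222,549],[226,282],[214,490],[126,490]])/3.33+[300,100]-.3
P=[[-65,-22,32],[65,-22,32],[65,22,32],[-30,11,70],[30,11,70],[30,-11,70]]
x,e=fit('wrist',c,P,[510,195,-.44]); print(x,e)
o=np.array([x[0],x[1],0]);a=x[2];ex=np.array([np.cos(a),np.sin(a),0]); ey=np.array([-ex[1],ex[0],0])
K,R,t=cam('wrist'); cc=-R.T@t
d=R.T@np.linalg.solve(K,[300+448/6-.4,110+150/6-.4,1]);k=(-70.5-(cc-o)@ex)/(d@ex);X=cc+k*d;print(X,(X-o)@ey)
E
```

```text
[508.53 198.52  -0.44] [[ 0.38  0.8 ]
 [-1.03  0.2 ]
 [-0.41 -0.5 ]
 [-0.26 -2.86]
 [-0.1   1.1 ]
 [ 1.26  1.51]]
[449.31 238.28  87.01] 10.78332916793253
```

Call:
{"api": "arm_command", "payload": {"steps": [{"slide": [-0.79, 0.5, 0.62], "twist": [0, 0, 0]}, {"slide": [-0.79, 0.5, 0.62], "twist": [0, 0, 0]}, {"slide": [0, 1, 0], "twist": [0, 0, 0]}, {"slide": [0, 1, 0], "twist": [0, 0, 0]}, {"slide": [0, 1, 0], "twist": [0, 0, 0]}]}}

```text
time_s: 3.1
tcp_pos: [435.0, 214.7, 110.6]
tool_rot: [[0.899, 0.0, 0.438], [-0.438, 0.002, 0.899], [-0.001, -1.0, 0.002]]
contact_force: [1.1, 0.9, -0.1]
grip_width: 0.1
```

Call:
{"api": "arm_command", "payload": {"steps": [{"slide": [0, 1, 0], "twist": [0, 0, 0]}, {"slide": [0, 0, 0], "twist": [0, 0, 0]}]}}

```text
time_s: 3.3
tcp_pos: [433.0, 213.1, 78.7]
tool_rot: [[0.899, -0.006, 0.438], [-0.438, -0.002, 0.899], [-0.004, -1.0, -0.004]]
contact_force: [0.4, -0.6, -0.0]
grip_width: 0.0
```

```bash
cat >> h.py <<'E'
def sh(o=(509,198,-.44)):
    s=get_state(); p=np.array(s['tcp_pos']); a=o[2]; c,q=np.cos(a),np.sin(a); d=p-[o[0],o[1],0]
    return s['time_s'],np.round([d[0]*c+d[1]*q,-d[0]*q+d[1]*c,d[2]],1)
E
python3 - <<'E'
from h import *
print(sh()); save('wrist','w4.png')
E
```

```text
(3.3, array([-75.2, -18.7,  78.7]))
```

View pics/w4.png

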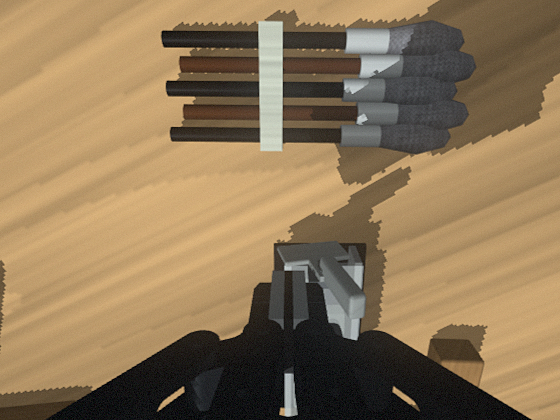

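Call:
{"api": "arm_command", "payload": {"steps": [{"slide": [0.15, 0.42, 0], "twist": [0, 0, 0]}, {"slide": [0, 0, 0.4], "twist": [0, 0, 0]}, {"slide": [0, 0, 0.33], "twist": [0, 0, 0]}, {"slide": [0, 0.13, 0.27], "twist": [0, 0, 0]}, {"slide": [0, 0.13, 0.2], "twist": [0, 0, 0]}]}}

```text
time_s: 3.85
tcp_pos: [456.9, 243.5, 61.3]
tool_rot: [[0.897, 0.002, 0.441], [-0.441, 0.002, 0.897], [0.001, -1.0, 0.002]]
contact_force: [-0.5, -1.5, 1.9]
grip_width: 0.0
```

Call:
{"api": "arm_command", "payload": {"steps": [{"slide": [0, 0.15, 0.15], "twist": [0, 0, 0]}, {"slide": [0, 0.15, 0.1], "twist": [0, 0, 0]}, {"slide": [0, 0, 0], "twist": [0, 0, 0]}]}}

```text
time_s: 4.15
tcp_pos: [459.2, 249.1, 51.2]
tool_rot: [[0.897, -0.001, 0.442], [-0.442, -0.0, 0.897], [-0.0, -1.0, -0.0]]
contact_force: [-0.1, 0.5, 1.2]
grip_width: -0.2
```

```bash
python3 - <<'E'
from h import *
print(sh()); save('wrist','w5.png')
E
```

```text
(4.15, array([-66.9,  25. ,  51.2]))
```

View pics/w5.png

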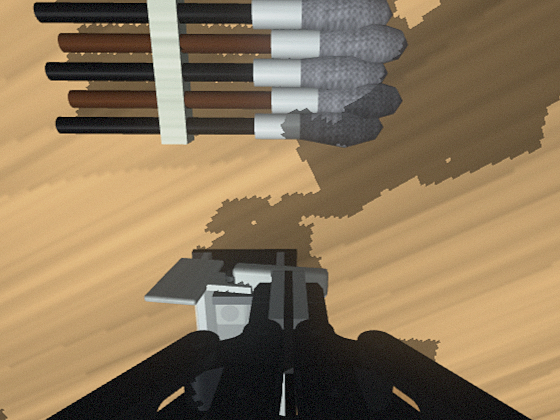

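Call:
{"api": "arm_command", "payload": {"steps": [{"slide": [-0.1, 0.08, 0], "twist": [0, 0, 0]}, {"slide": [0, 0.08, 0], "twist": [0, 0, 0]}, {"slide": [0, 0, 0], "twist": [0, 0, 0]}]}}

```text
time_s: 4.5
tcp_pos: [456.3, 250.4, 47.8]
tool_rot: [[0.897, 0.0, 0.442], [-0.442, 0.0, 0.897], [0.0, -1.0, 0.0]]
contact_force: [-1.4, -1.1, 8.2]
grip_width: 0.1
```

Call:
{"api": "arm_command", "payload": {"steps": [{"slide": [0, 0.04, 0], "twist": [0, 0, 0]}, {"slide": [0, 0.04, 0], "twist": [0, 0, 0]}]}}

```text
time_s: 4.7
tcp_pos: [456.7, 251.5, 46.8]
tool_rot: [[0.897, 0.002, 0.441], [-0.441, 0.003, 0.897], [0.001, -1.0, 0.003]]
contact_force: [-5.2, 1.5, 31.6]
grip_width: -0.2
```

```bash
python3 - <<'E'
from h import *
print(sh())
E
```

```text
(4.7, array([-70.2,  26.1,  46.8]))
```

Call:
{"api": "arm_command", "payload": {"steps": [{"slide": [0, -0.5, 0], "twist": [0, 0, 0]}, {"slide": [0, -1, 0], "twist": [0, 0, 0]}, {"slide": [0.6, -1, -0.2], "twist": [0, 0, 0]}, {"slide": [0.6, -0.5, -0.3], "twist": [0, 0, 0]}, {"slide": [0.6, 0, -0.3], "twist": [0, 0, 0]}], "jaw": 1}}

```text
time_s: 5.2
tcp_pos: [496.0, 204.8, 137.0]
tool_rot: [[0.897, 0.004, 0.442], [-0.442, 0.002, 0.897], [0.003, -1.0, 0.004]]
contact_force: [0.5, -0.1, 0.1]
grip_width: 72.2
```

```bash
python3 - <<'E'
from h import *
print(sh(),get_state()['grip_width']); 
im=save('scene','s5.png',(280,150,360,240),6)
im=save('wrist','w6.png')
E
```

```text
(5.2, array([-14.6,   0.7, 137. ])) 72.20910609977545
```

View pics/s5.png

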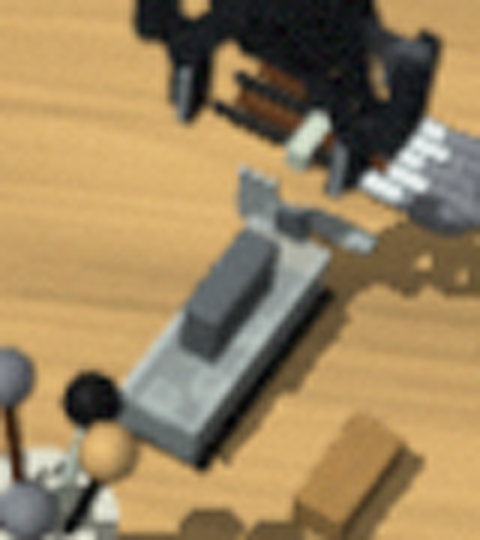

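View pics/w6.png

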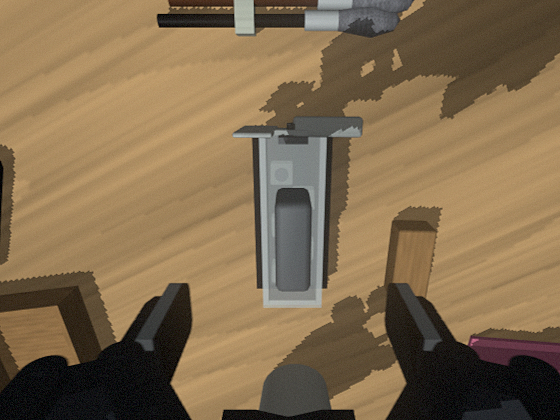

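```bash
python3 - <<'E'
from fit import *
np.set_printoptions(precision=2,suppress=True)
c=np.array([[263.5,306],[322,306],[310,290],[275,290],[260,138],[329,138]])
P=[[65,-22,32],[65,22,32],[30,11,70],[30,-11,70],[-65,-22,32],[-65,22,32]]
x,e=fit('wrist',c,P,[510,195,-.44]); print(x,e); print(sh(x))
for z in (100,140,175): print('brush', back('wrist',292,385,z))
for uv in [(270,147),(256,152),(283,153),(268,172)]: print(back('top',*uv,170))
print('potbase',back('top',270,180,0)); 
print('stand foot',back('top',374,171,3),'head',back('top',398,157,180))
E
```

```text
[509.24 199.82  -0.47] [[-0.57  1.75]
 [-0.65  2.14]
 [ 0.78  4.22]
 [ 0.74  3.99]
 [-0.09 -5.27]
 [-0.43 -4.78]]
(5.3, array([-12.1,  -4.5, 135.2]))
brush [574.16 166.19 100.  ]
brush [539.85 182.78 140.  ]
brush [509.82 197.29 175.  ]
[685.31 119.47 170.  ]
[673.83 148.84 170.  ]
[672.73  91.84 170.  ]
[631.04 122.96 170.  ]
potbase [652.05 117.18   0.  ]
stand foot [ 678.86 -143.2     3.  ] head [ 665.76 -150.01  180.  ]
```

Call:
{"api": "arm_command", "payload": {"steps": [{"slide": [0.4, 0.5, 0.12], "twist": [0, 0, 0]}, {"slide": [0, 0.8, 0], "twist": [0, 0, 0]}, {"slide": [0, 0.8, 0], "twist": [0, 0, 0]}, {"slide": [0, 0.7, 0], "twist": [0, 0, 0]}, {"slide": [0, 0.45, 0], "twist": [0, 0, 0]}]}}

```text
time_s: 5.8
tcp_pos: [505.0, 203.2, 35.3]
tool_rot: [[0.898, -0.003, 0.441], [-0.441, -0.001, 0.898], [-0.002, -1.0, -0.002]]
contact_force: [-0.6, 0.5, -0.3]
grip_width: 85.3
```

```bash
python3 - <<'E'
from h import *
print(sh()); save('wrist','w7.png'); save('scene','s7.png',(270,140,370,240),6)
E
```

```text
(5.8, array([-5.9,  3. , 35.3]))
```

View pics/w7.png

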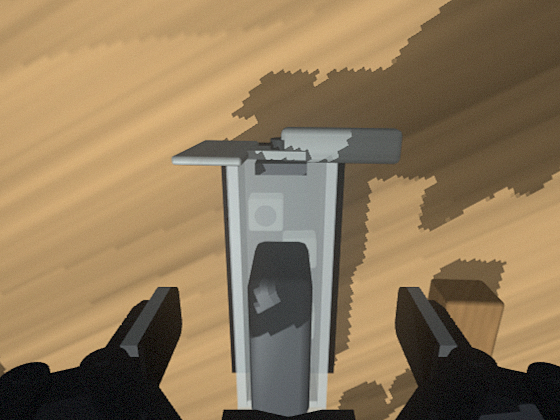

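View pics/s7.png

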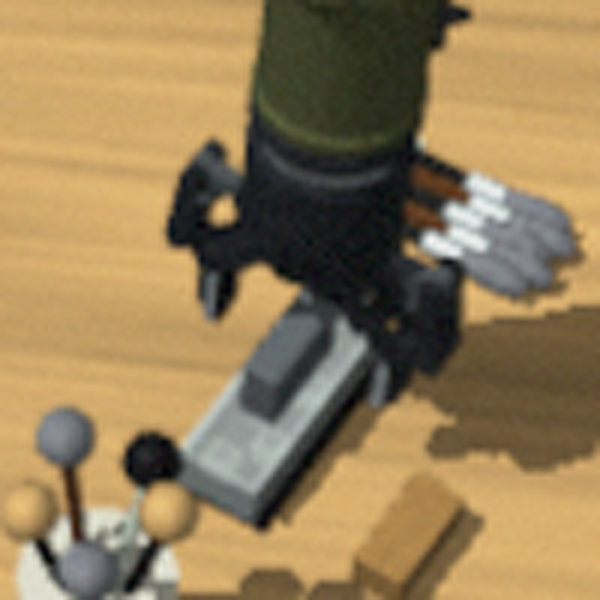

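Call:
{"api": "arm_command", "payload": {"steps": [{"slide": [0.2, -0.05, 0], "twist": [0, 0, 0]}, {"slide": [0, 0, 0], "twist": [0, 0, 0]}]}}

```text
time_s: 6.1
tcp_pos: [514.0, 199.8, 39.9]
tool_rot: [[0.897, 0.003, 0.443], [-0.443, 0.001, 0.897], [0.002, -1.0, 0.002]]
contact_force: [0.4, -0.0, 0.3]
grip_width: 85.1
```

Call:
{"api": "arm_command", "payload": {"steps": [{"slide": [0, 0, 0], "twist": [0, 0, 0]}, {"slide": [0, 0, 0], "twist": [0, 0, 0]}, {"slide": [0, 0, 0], "twist": [0, 0, 0]}, {"slide": [0, 0, 0], "twist": [0, 0, 0]}, {"slide": [0, 0, 0], "twist": [0, 0, 0]}], "jaw": 0, "grip_force": 70}}

```text
time_s: 6.6
tcp_pos: [511.9, 199.3, 39.0]
tool_rot: [[0.897, -0.001, 0.442], [-0.442, -0.001, 0.897], [-0.0, -1.0, -0.001]]
contact_force: [-1.6, -2.0, 4.5]
grip_width: 21.1
```

Call:
{"api": "arm_command", "payload": {"steps": [{"slide": [0, 0, 0], "twist": [0, 0, 0]}, {"slide": [0, 0, 0], "twist": [0, 0, 0]}]}}

```text
time_s: 6.8
tcp_pos: [511.9, 199.4, 39.0]
tool_rot: [[0.897, -0.001, 0.442], [-0.442, -0.001, 0.897], [-0.0, -1.0, -0.001]]
contact_force: [-1.5, -3.1, 5.6]
grip_width: 20.8
```

```bash
python3 - <<'E'
from h import *
print(sh()); save('wrist','w8.png'); save('scene','s8.png',(270,140,370,240),6)
E
```

```text
(6.8, array([ 2. ,  2.4, 39. ]))
```

View pics/w8.png

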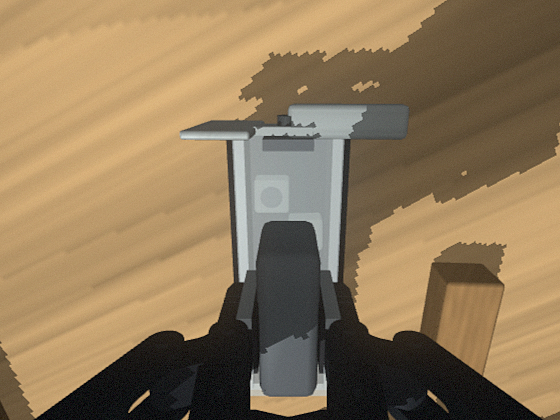

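View pics/s8.png

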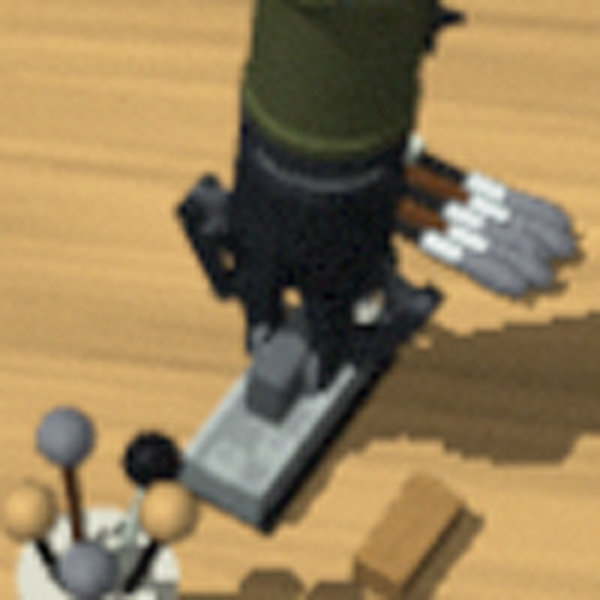

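```bash
python3 - <<'E'
from h import *
np.set_printoptions(precision=1,suppress=True)
s=get_state(); R=np.array(s['tool_rot']);p=np.array(s['tcp_pos'])
for nm,u,v,z in [('finbase',262,222,32),('finbaseR',316,222,32),('noseR',236,138,32),('noseL',346,138,32),('floorR',228,140,4),('fin back top?',262,394,70),('fb',316,394,70)]:
    print(nm,R.T@(back('wrist',u,v,z)-p))
E
```

```text
finbase [-27.9   6.9 -10. ]
finbaseR [-28.    6.9  12.8]
noseR [-63.    7.  -19.4]
noseL [-63.1   6.9  23.6]
floorR [-58.3  35.  -27.1]
fin back top? [ 26.4 -31.1  -8.7]
fb [ 26.4 -31.1  11.5]
```

Call:
{"api": "arm_command", "payload": {"steps": [{"slide": [0, -0.4, 0], "twist": [0, 0, 0]}, {"slide": [0, -0.8, 0], "twist": [0, 0, 0]}, {"slide": [0, -0.8, 0], "twist": [0, 0, 0.07]}, {"slide": [0, -0.8, 0], "twist": [0, 0, 0.08]}, {"slide": [0, -0.3, 0], "twist": [0, 0, 0]}]}}

```text
time_s: 7.4
tcp_pos: [519.0, 196.8, 133.2]
tool_rot: [[0.885, -0.129, 0.447], [-0.442, 0.069, 0.895], [-0.146, -0.989, 0.004]]
contact_force: [1.2, -0.9, -5.5]
grip_width: 20.9
```

```bash
python3 - <<'E'
from h import *
print(sh(),get_state()['grip_width'],np.round(get_state()['qpos'],2)); save('scene','s9.png',(250,120,390,260),5)
E
```

```text
(7.4, array([  9.5,   3.1, 133.2])) 20.905863773542343 [-0.18  0.79 -0.35  1.76  0.2   0.72  0.51]
```

View pics/s9.png

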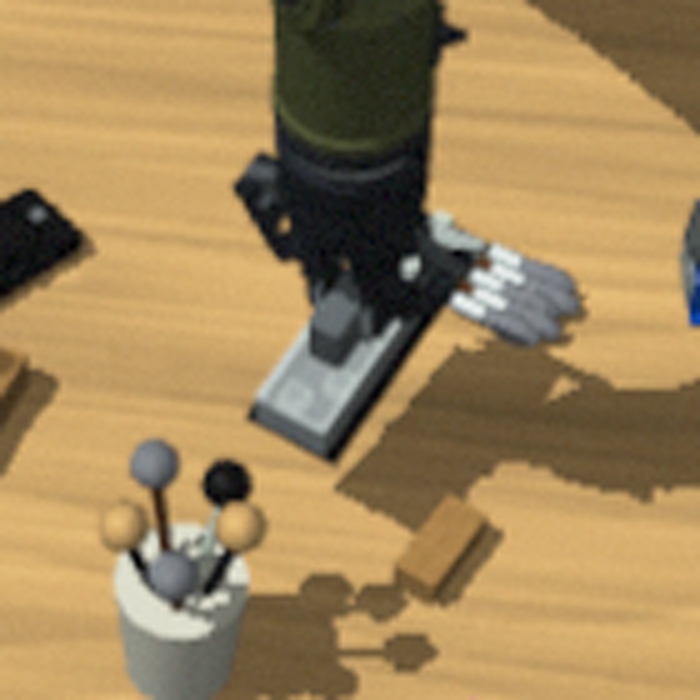

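Call:
{"api": "arm_command", "payload": {"steps": [{"slide": [0.2, -0.03, -0.4], "twist": [0, 0, 0]}, {"slide": [0.32, -0.05, -0.8], "twist": [0, 0, 0]}, {"slide": [0.32, -0.05, -0.8], "twist": [0, 0, 0]}, {"slide": [0.32, -0.05, -0.8], "twist": [0, 0, 0]}, {"slide": [0.32, -0.05, -0.8], "twist": [0, 0, 0]}]}}

```text
time_s: 7.95
tcp_pos: [505.0, 80.5, 130.3]
tool_rot: [[0.887, -0.137, 0.44], [-0.435, 0.064, 0.898], [-0.151, -0.988, -0.003]]
contact_force: [-0.2, 0.2, -5.5]
grip_width: 21.3
```

Call:
{"api": "arm_command", "payload": {"steps": [{"slide": [0.32, -0.05, -0.8], "twist": [0, 0, 0]}, {"slide": [0.7, 0.05, -0.6], "twist": [0, -0.03, 0]}, {"slide": [0.9, 0.1, -0.5], "twist": [0, -0.05, 0]}, {"slide": [0.9, 0.1, -0.4], "twist": [0, -0.05, 0]}, {"slide": [0.3, 0, -0.2], "twist": [0, 0, 0]}]}}

```text
time_s: 8.45
tcp_pos: [559.8, -26.6, 109.0]
tool_rot: [[0.936, -0.136, 0.325], [-0.319, 0.063, 0.946], [-0.149, -0.989, 0.016]]
contact_force: [-0.5, 0.3, -4.9]
grip_width: 21.2
```

```bash
python3 - <<'E'
from h import *
print(get_state()['time_s'],get_state()['tcp_pos'],get_state()['grip_width'],np.round(get_state()['qpos'],2)); save('scene','s10.png',(130,100,350,265),3.5)
E
```

```text
8.45 [559.81653784 -26.60592591 109.02761435] 21.202569849930363 [ 0.22  0.85 -0.4   1.72  0.32  0.77  0.93]
```

View pics/s10.png

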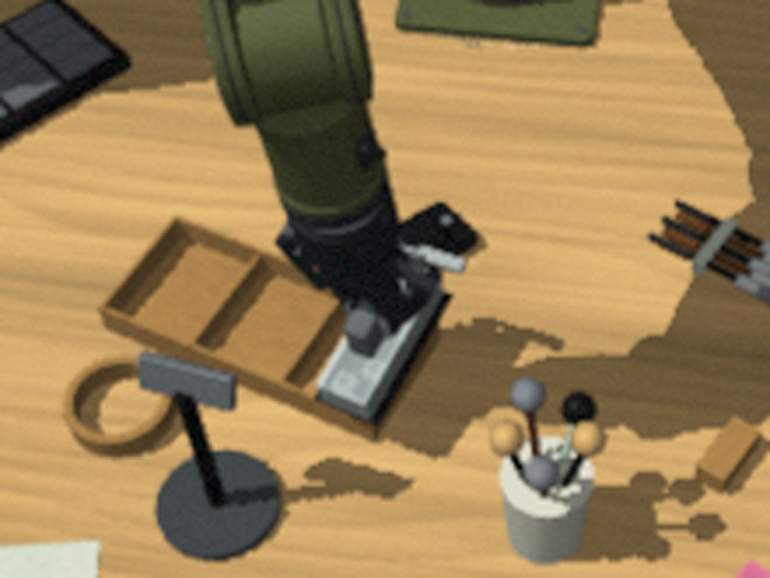

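Call:
{"api": "arm_command", "payload": {"steps": [{"slide": [0.65, -0.1, -0.57], "twist": [0, 0, 0]}, {"slide": [0.65, -0.1, -0.57], "twist": [0, 0, 0]}, {"slide": [0, 0, 0], "twist": [0, 0, -0.1]}, {"slide": [0, 0, 0], "twist": [0, 0, -0.1]}, {"slide": [0, 0, 0], "twist": [0, 0, -0.1]}]}}

```text
time_s: 9.0
tcp_pos: [584.2, -66.6, 110.4]
tool_rot: [[0.935, 0.149, 0.323], [-0.322, -0.029, 0.946], [0.151, -0.988, 0.021]]
contact_force: [-0.2, -0.5, -5.8]
grip_width: 20.8
```

Call:
{"api": "arm_command", "payload": {"steps": [{"slide": [0, 0, 0], "twist": [0, 0, -0.1]}, {"slide": [0, 0, 0], "twist": [0, 0, 0]}]}}

```text
time_s: 9.2
tcp_pos: [580.1, -65.0, 109.7]
tool_rot: [[0.919, 0.233, 0.318], [-0.312, -0.064, 0.948], [0.241, -0.97, 0.014]]
contact_force: [-1.4, -0.2, -4.4]
grip_width: 21.0
```

```bash
cat >> h.py <<'E'
def tilt():
    s=get_state(); R=np.array(s['tool_rot']); p=np.array(s['tcp_pos'])
    port=p+R@[-65,35,0]; low=p+R@[-65,39,0]
    # carton frame
    a=-.33; d=port-[501,-137,0]; c,q=np.cos(a),np.sin(a)
    print('t %.2f tilt %.3f yaw %.3f TCP %s port(carton) %s low z %.1f w %.1f'%(s['time_s'],np.arcsin(R[2,0]),np.arctan2(R[1,0],R[0,0]),np.round(p,1),np.round([d[0]*c+d[1]*q,-d[0]*q+d[1]*c],1),low[2],s['grip_width']))
E
python3 - <<'E'
from h import *
tilt(); print(np.round(get_state()['qpos'],2)); save('wrist','w11.png'); save('scene','s11.png',(130,100,350,265),3.5)
E
```

```text
t 9.20 tilt 0.244 yaw -0.327 TCP [580.1 -65.  109.7] port(carton) [-3.2 94.1] low z 56.1 w 21.0
[ 0.    0.75 -0.01  2.04  0.59  0.13  0.66]
```

View pics/w11.png

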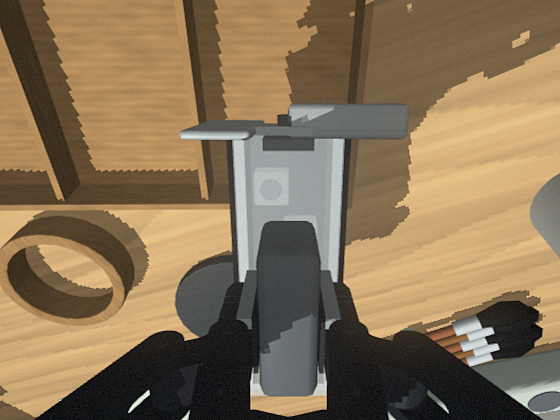

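View pics/s11.png

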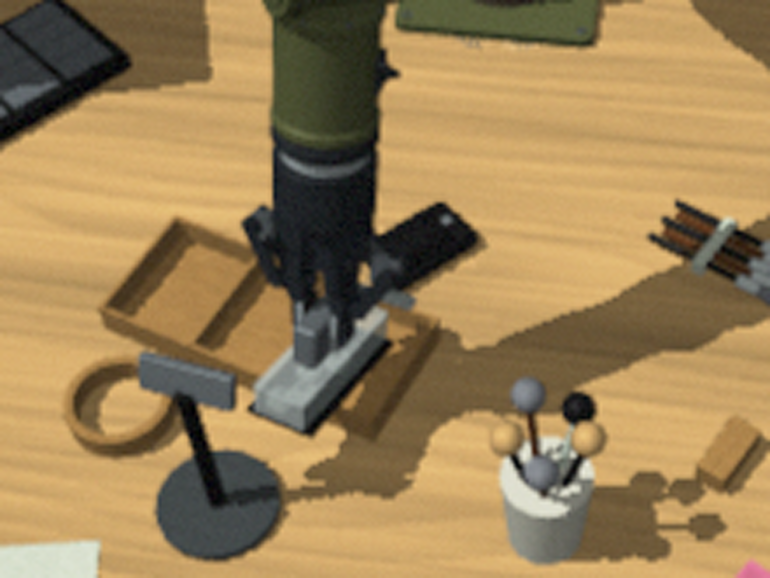

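Call:
{"api": "arm_command", "payload": {"steps": [{"slide": [0, -0.3, 0], "twist": [0, 0, 0.12]}, {"slide": [0, -0.3, 0], "twist": [0, 0, 0.13]}, {"slide": [-0.4, 0, -0.1], "twist": [0, 0.1, 0]}, {"slide": [-0.7, 0, -0.2], "twist": [0, 0.14, 0]}, {"slide": [-0.7, 0, 0], "twist": [0, 0.14, 0]}]}}

```text
time_s: 9.8
tcp_pos: [532.7, -54.4, 119.9]
tool_rot: [[0.75, 0.047, 0.66], [-0.661, 0.0, 0.75], [0.035, -0.999, 0.031]]
contact_force: [0.0, 0.6, -5.4]
grip_width: 21.2
```

```bash
python3 - <<'E'
from h import *
tilt(); print(np.round(get_state()['qpos'],2),np.round(get_state()['tool_rot'],3))
E
```

```text
t 9.80 tilt 0.035 yaw -0.723 TCP [532.7 -54.4 119.9] port(carton) [-55.3 113.8] low z 78.6 w 21.2
[ 0.16  0.73 -0.23  1.98  0.39  0.42  0.48] [[ 0.75   0.047  0.66 ]
 [-0.661  0.     0.75 ]
 [ 0.035 -0.999  0.031]]
```

Call:
{"api": "arm_command", "payload": {"steps": [{"slide": [0, 0, 0], "twist": [-0.03, 0.12, 0.035]}, {"slide": [0, 0, 0], "twist": [0, 0.15, 0]}, {"slide": [0, 0, 0], "twist": [0, 0.15, 0]}, {"slide": [0, 0, 0], "twist": [0, 0.15, 0]}, {"slide": [0, 0, 0], "twist": [0, 0.15, 0]}]}}

```text
time_s: 10.3
tcp_pos: [533.9, -51.8, 120.0]
tool_rot: [[0.132, 0.002, 0.991], [-0.991, 0.006, 0.132], [-0.005, -1.0, 0.003]]
contact_force: [-1.2, -0.0, -5.3]
grip_width: 21.0
```

Call:
{"api": "arm_command", "payload": {"steps": [{"slide": [0, 0, 0], "twist": [0, 0.15, 0]}, {"slide": [0, 0, 0], "twist": [0, 0.15, 0]}, {"slide": [0, 0, 0], "twist": [0, 0.15, 0]}, {"slide": [0, 0, 0], "twist": [0, 0.15, 0]}, {"slide": [0, 0, 0], "twist": [0, 0.15, 0]}]}}

```text
time_s: 10.8
tcp_pos: [533.9, -51.2, 119.7]
tool_rot: [[-0.578, 0.002, 0.816], [-0.816, 0.007, -0.578], [-0.007, -1.0, -0.002]]
contact_force: [0.5, 0.7, -4.7]
grip_width: 20.8
```

```bash
python3 - <<'E'
from h import *
tilt(); print(np.round(get_state()['qpos'],2),np.round(get_state()['tool_rot'],3)); save('wrist','w12.png')
E
```

```text
t 10.80 tilt -0.007 yaw -2.187 TCP [533.9 -51.2 119.7] port(carton) [ 21.7 154.4] low z 81.2 w 20.8
[-0.05  0.75  0.11  1.94 -0.19  0.46 -0.42] [[-0.578  0.002  0.816]
 [-0.816  0.007 -0.578]
 [-0.007 -1.    -0.002]]
```

View pics/w12.png

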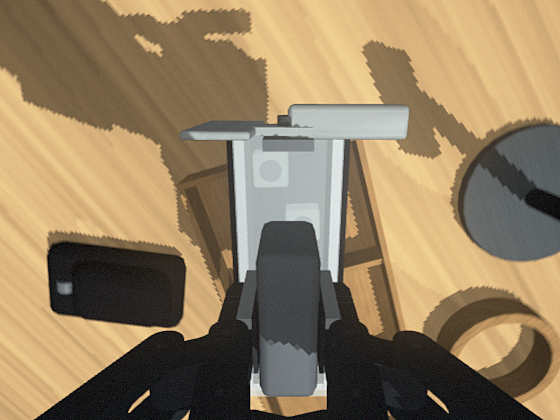

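Call:
{"api": "arm_command", "payload": {"steps": [{"slide": [0, 0, 0], "twist": [0, 0.15, 0]}, {"slide": [0, 0, 0], "twist": [0, 0.15, 0]}, {"slide": [0, 0, 0], "twist": [0, 0.15, 0]}, {"slide": [0, 0, 0], "twist": [0, 0.15, 0]}, {"slide": [0, 0, 0], "twist": [0, 0.15, 0]}]}}

```text
time_s: 11.35
tcp_pos: [533.6, -51.0, 119.5]
tool_rot: [[-0.978, 0.002, 0.207], [-0.207, 0.007, -0.978], [-0.003, -1.0, -0.006]]
contact_force: [0.1, 0.8, -5.7]
grip_width: 21.3
```

Call:
{"api": "arm_command", "payload": {"steps": [{"slide": [0, 0, 0], "twist": [0, 0.15, 0]}, {"slide": [0, 0, 0], "twist": [0, 0.15, 0]}, {"slide": [0, 0, 0], "twist": [0, 0.15, 0]}, {"slide": [0, 0, 0], "twist": [0, 0.05, 0]}, {"slide": [0, 0, 0], "twist": [0, 0, 0]}]}}

```text
time_s: 11.85
tcp_pos: [533.5, -51.0, 119.2]
tool_rot: [[-0.959, 0.002, -0.282], [0.282, 0.006, -0.959], [-0.0, -1.0, -0.006]]
contact_force: [0.0, 0.4, -3.7]
grip_width: 21.1
```

```bash
python3 - <<'E'
from h import *
tilt(); print(np.round(get_state()['qpos'],2),np.round(get_state()['tool_rot'],3)); save('wrist','w13.png')
E
```

```text
t 11.85 tilt -0.000 yaw 2.856 TCP [533.5 -51.  119.2] port(carton) [67.8 95. ] low z 80.2 w 21.1
[-0.24  0.79  0.44  1.95 -0.65  0.53 -1.21] [[-0.959  0.002 -0.282]
 [ 0.282  0.006 -0.959]
 [-0.    -1.    -0.006]]
```

View pics/w13.png

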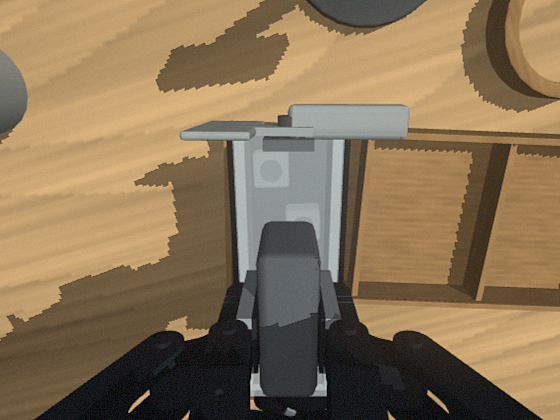

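Call:
{"api": "arm_command", "payload": {"steps": [{"slide": [0, 0, 0], "twist": [0, 0, 0.1]}, {"slide": [0.4, 0.1, 0], "twist": [0, 0, 0]}, {"slide": [0.6, 0.1, 0], "twist": [0, 0, 0]}, {"slide": [0.7, 0.1, 0], "twist": [0, 0, 0]}, {"slide": [0.35, 0.1, 0], "twist": [0, 0, -0.1]}]}}

```text
time_s: 12.4
tcp_pos: [469.0, -31.0, 100.8]
tool_rot: [[-0.96, -0.008, -0.281], [0.281, 0.011, -0.96], [0.01, -1.0, -0.009]]
contact_force: [-2.1, -0.5, -6.1]
grip_width: 20.8
```

Call:
{"api": "arm_command", "payload": {"steps": [{"slide": [0, 0, 0], "twist": [0, 0, -0.08]}, {"slide": [0, 0, 0], "twist": [0, 0, -0.08]}, {"slide": [0, 0, 0], "twist": [0, 0, -0.08]}, {"slide": [0, 0, 0], "twist": [0, 0, 0]}]}}

```text
time_s: 12.8
tcp_pos: [478.5, -35.8, 100.7]
tool_rot: [[-0.933, -0.222, -0.282], [0.274, 0.069, -0.959], [0.233, -0.973, -0.004]]
contact_force: [1.4, -0.2, -5.0]
grip_width: 21.1
```

```bash
python3 - <<'E'
from h import *
tilt(); print(np.round(get_state()['qpos'],2)); save('wrist','w14.png',(160,80,440,420),1.5); save('scene','s14.png',(130,100,350,265),3.5)
E
```

```text
t 12.80 tilt 0.235 yaw 2.856 TCP [478.5 -35.8 100.7] port(carton) [ 0.9 91.1] low z 47.7 w 21.1
[-0.25  0.87  0.48  1.91 -0.6   0.77 -1.23]
```

View pics/w14.png

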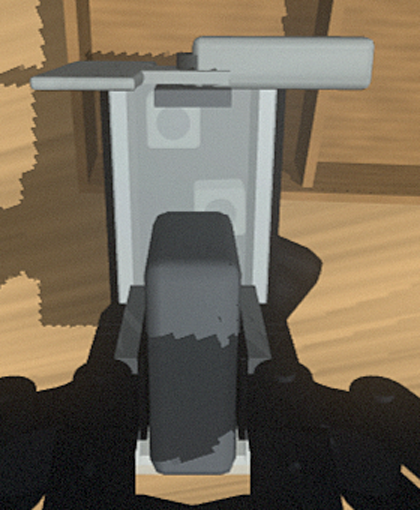

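View pics/s14.png

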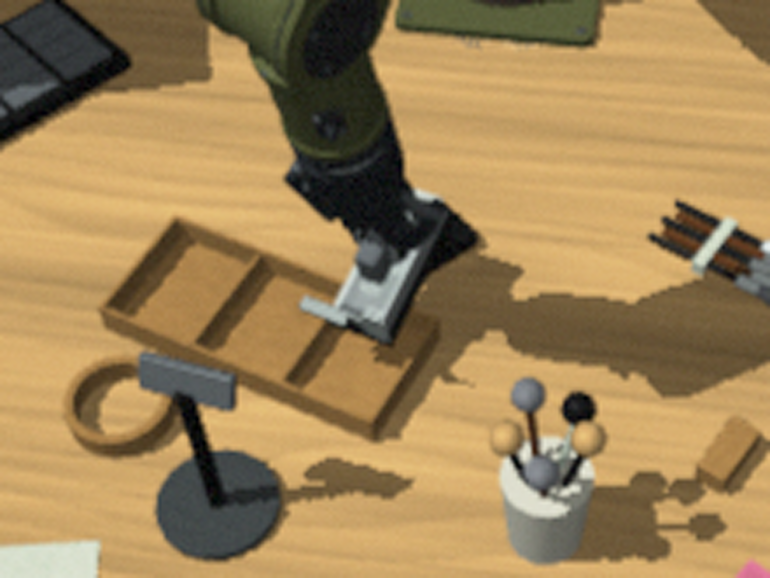

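```bash
cat >> h.py <<'E'
def sx(u,v,zs):  # wrist pixel -> shaker x,y at shaker height zs
    c=calibration('wrist');K=np.array(c['intrinsics']);H=np.array(c['hand_eye'])
    d=H[:3,:3]@np.linalg.solve(K,[u,v,1]); o=H[:3,3]; k=(39-zs-o[1])/d[1]; p=o+k*d
    return np.round([p[0],p[2]],1)
E
python3 - <<'E'
from h import *
for u,v in [(174,123),(218,210)]: print(sx(u/1.5+160,v/1.5+80,16))
print(sx(128/1.5+160,90/1.5+80,32))
E
```

```text
[-50.5  -6.2]
[-23.2   7.2]
[-62.5 -17.7]
```

Call:
{"api": "arm_command", "payload": {"steps": [{"slide": [0.4, -0.1, 0], "twist": [0, 0, -0.06]}, {"slide": [0, 0, 0], "twist": [0, 0, -0.04]}, {"slide": [0.15, 0, 0], "twist": [0, 0, 0]}, {"slide": [-0.15, 0, 0], "twist": [0, 0, 0]}, {"slide": [0, 0, 0], "twist": [0, 0, 0]}]}}

```text
time_s: 13.4
tcp_pos: [464.7, -32.0, 107.4]
tool_rot: [[-0.905, -0.316, -0.285], [0.269, 0.097, -0.958], [0.33, -0.944, -0.003]]
contact_force: [0.4, 0.3, -4.1]
grip_width: 20.9
```

```bash
cat > look.py <<'E'
import sys
from h import *
n=sys.argv[1]
tilt()
w=snapshot('wrist')[80:420,160:440]; s=snapshot('scene')[145:230,150:270]
w=cv2.resize(w,None,fx=1.2,fy=1.2,interpolation=cv2.INTER_CUBIC); s=cv2.resize(s,None,fx=3.8,fy=3.8,interpolation=cv2.INTER_CUBIC)
H=max(w.shape[0],s.shape[0]); o=np.zeros((H,w.shape[1]+s.shape[1],3),np.uint8); o[:w.shape[0],:w.shape[1]]=w;o[:s.shape[0],w.shape[1]:]=s
cv2.imwrite('pics/'+n+'.png',o[:,:,::-1])
E
python3 look.py k1
```

```text
t 13.40 tilt 0.337 yaw 2.853 TCP [464.7 -32.  107.4] port(carton) [-18.6  89.7] low z 49.1 w 20.9
```

View pics/k1.png

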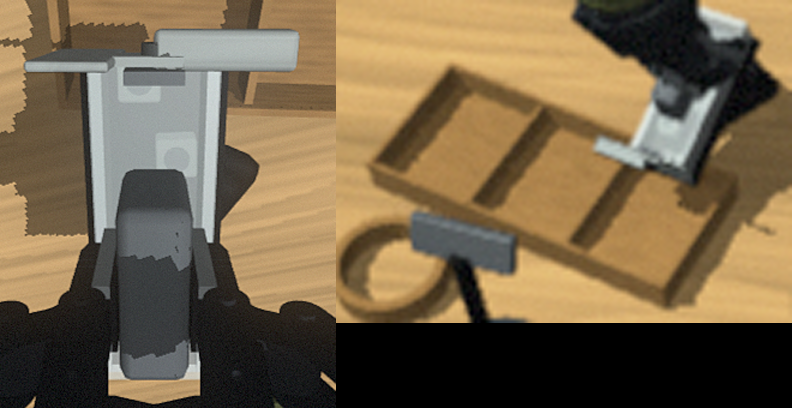

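Call:
{"api": "arm_command", "payload": {"steps": [{"slide": [0.15, 0, 0], "twist": [0, 0, 0]}, {"slide": [-0.15, 0, 0], "twist": [0, 0, 0]}, {"slide": [0, 0, 0], "twist": [0, 0, 0]}]}}

```text
time_s: 13.8
tcp_pos: [465.2, -32.3, 107.2]
tool_rot: [[-0.905, -0.316, -0.285], [0.269, 0.096, -0.958], [0.33, -0.944, -0.002]]
contact_force: [0.9, 0.6, -4.4]
grip_width: 21.2
```

```bash
python3 look.py k2
```

```text
t 13.80 tilt 0.337 yaw 2.853 TCP [465.2 -32.3 107.2] port(carton) [-18.   89.6] low z 48.9 w 21.2
```

View pics/k2.png

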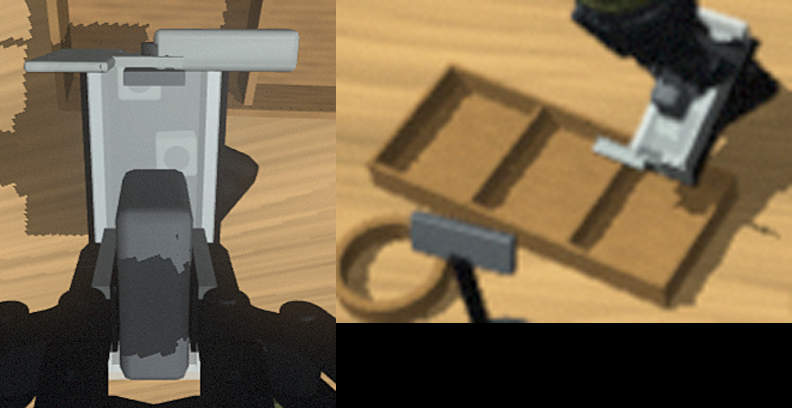

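Call:
{"api": "arm_command", "payload": {"steps": [{"slide": [0.25, 0, 0], "twist": [0, 0, -0.05]}, {"slide": [-0.25, 0, 0], "twist": [0, 0, 0]}, {"slide": [0, 0, 0], "twist": [0, 0, 0]}]}}

```text
time_s: 14.2
tcp_pos: [466.1, -32.7, 106.3]
tool_rot: [[-0.888, -0.36, -0.285], [0.264, 0.108, -0.958], [0.376, -0.927, -0.002]]
contact_force: [0.0, -0.0, -4.8]
grip_width: 21.3
```

```bash
python3 look.py k3
```

```text
t 14.20 tilt 0.385 yaw 2.853 TCP [466.1 -32.7 106.3] port(carton) [-19.8  89.4] low z 45.7 w 21.3
```

View pics/k3.png

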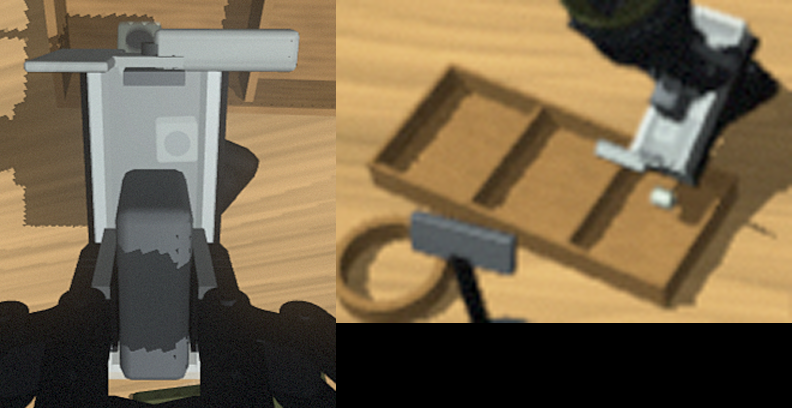

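Call:
{"api": "arm_command", "payload": {"steps": [{"slide": [0, 0, 0], "twist": [0, 0, 0.12]}, {"slide": [0, 0, 0.4], "twist": [0, 0, 0.12]}, {"slide": [0, 0, 0.9], "twist": [0, 0, 0]}, {"slide": [0, 0, 0.9], "twist": [0, 0, 0]}, {"slide": [0, 0, 0.6], "twist": [0, 0, 0]}]}}

```text
time_s: 14.8
tcp_pos: [439.4, -114.5, 107.4]
tool_rot: [[-0.947, -0.141, -0.287], [0.284, 0.043, -0.958], [0.147, -0.989, -0.001]]
contact_force: [0.6, -0.0, -4.0]
grip_width: 21.1
```

Call:
{"api": "arm_command", "payload": {"steps": [{"slide": [0, 0, 0.15], "twist": [0, 0, 0]}, {"slide": [0, 0, 0], "twist": [0, 0, 0]}]}}

```text
time_s: 15.0
tcp_pos: [438.9, -117.2, 106.9]
tool_rot: [[-0.948, -0.141, -0.287], [0.283, 0.044, -0.958], [0.148, -0.989, -0.002]]
contact_force: [0.9, 0.9, -4.9]
grip_width: 21.0
```

```bash
python3 look.py k4; python3 -c "
from h import *
print(np.round(get_state()['qpos'],2),np.round(get_state()['tool_rot'],3).tolist())"
```

```text
t 15.00 tilt 0.148 yaw 2.851 TCP [ 438.9 -117.2  106.9] port(carton) [-6.1  1. ] low z 58.8 w 21.0
[-0.09  0.8   0.44  2.06 -0.62  0.58 -1.05] [[-0.948, -0.141, -0.284], [0.28, 0.045, -0.959], [0.148, -0.989, -0.003]]
```

View pics/k4.png

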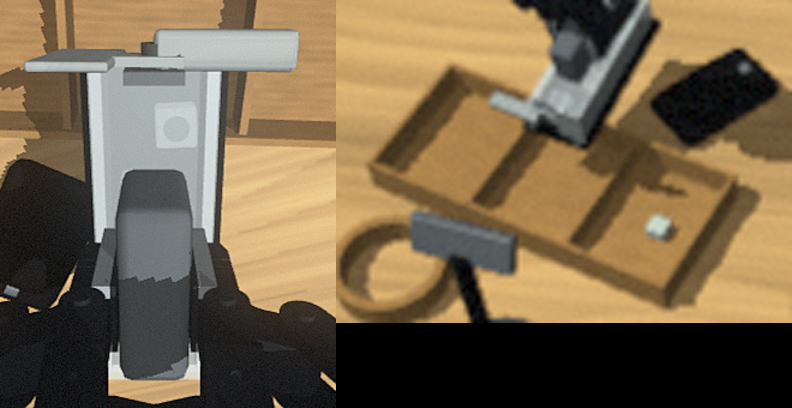

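Call:
{"api": "arm_command", "payload": {"steps": [{"slide": [0, 0, 0], "twist": [0, 0, -0.12]}, {"slide": [0, 0, 0], "twist": [0, 0, -0.12]}, {"slide": [0.2, 0, 0], "twist": [0, 0, 0]}, {"slide": [-0.2, 0, 0], "twist": [0, 0, 0]}, {"slide": [0, 0, 0], "twist": [0, 0, 0]}]}}

```text
time_s: 15.6
tcp_pos: [439.6, -116.2, 106.5]
tool_rot: [[-0.888, -0.361, -0.285], [0.263, 0.109, -0.959], [0.377, -0.926, -0.002]]
contact_force: [0.7, -0.1, -4.2]
grip_width: 20.6
```

```bash
python3 look.py k5
```

```text
t 15.60 tilt 0.387 yaw 2.854 TCP [ 439.6 -116.2  106.5] port(carton) [-17.9   1.8] low z 45.9 w 20.6
```

View pics/k5.png

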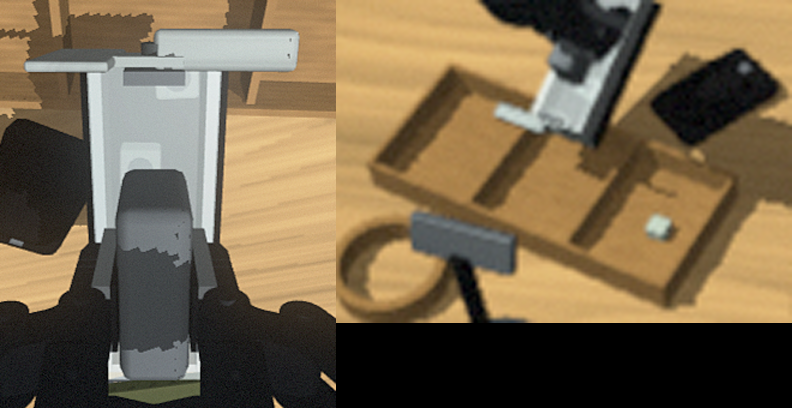

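Call:
{"api": "arm_command", "payload": {"steps": [{"slide": [0.2, 0, 0], "twist": [0, 0, 0]}, {"slide": [-0.2, 0, 0], "twist": [0, 0, 0]}, {"slide": [0, 0, 0], "twist": [0, 0, 0]}]}}

```text
time_s: 16.0
tcp_pos: [440.0, -117.1, 106.8]
tool_rot: [[-0.888, -0.361, -0.285], [0.264, 0.109, -0.958], [0.377, -0.926, -0.002]]
contact_force: [-0.4, 0.2, -3.1]
grip_width: 21.0
```

```bash
python3 look.py k6
```

```text
t 16.00 tilt 0.386 yaw 2.853 TCP [ 440.  -117.1  106.8] port(carton) [-17.2   1.1] low z 46.1 w 21.0
```

View pics/k6.png

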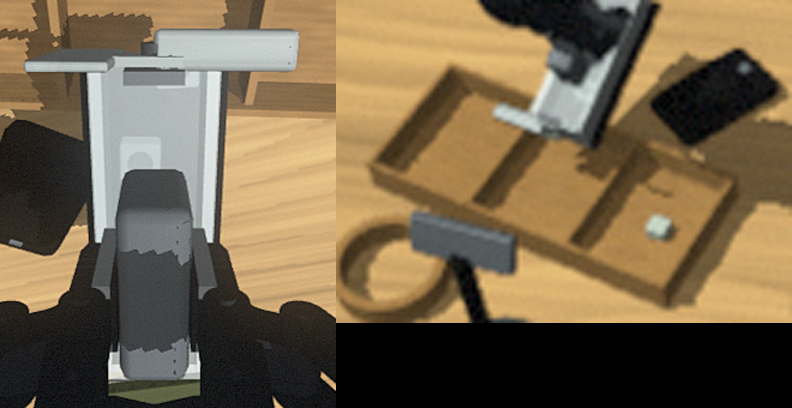

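Call:
{"api": "arm_command", "payload": {"steps": [{"slide": [0.2, 0, 0], "twist": [0, 0, 0]}, {"slide": [-0.2, 0, 0], "twist": [0, 0, 0]}, {"slide": [0, 0, 0], "twist": [0, 0, 0]}]}}

```text
time_s: 16.4
tcp_pos: [440.1, -117.2, 106.6]
tool_rot: [[-0.888, -0.361, -0.285], [0.264, 0.109, -0.958], [0.377, -0.926, -0.002]]
contact_force: [0.2, 0.7, -4.9]
grip_width: 21.0
```

```bash
python3 look.py k7
```

```text
t 16.40 tilt 0.387 yaw 2.853 TCP [ 440.1 -117.2  106.6] port(carton) [-17.1   1. ] low z 45.9 w 21.0
```

View pics/k7.png

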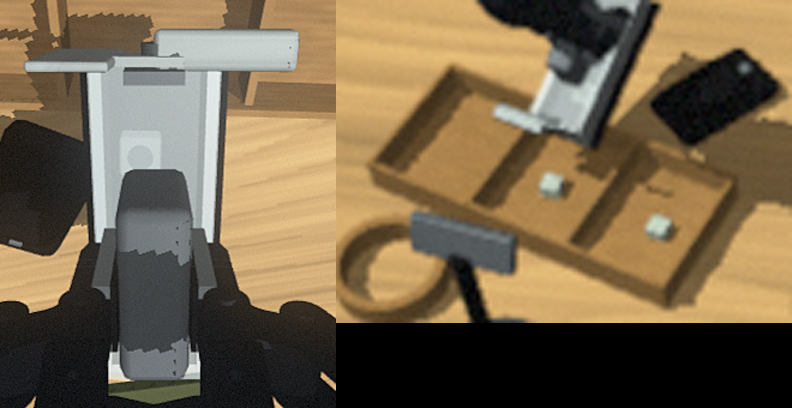

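Two tablets are out, one in the left bay and one in the middle. On to the last bay.

Call:
{"api": "arm_command", "payload": {"steps": [{"slide": [0, 0, 0], "twist": [0, 0, 0.12]}, {"slide": [0, 0, 0.4], "twist": [0, 0, 0.12]}, {"slide": [0, 0, 0.9], "twist": [0, 0, 0]}, {"slide": [0, 0, 0.9], "twist": [0, 0, 0]}, {"slide": [0, 0, 0.6], "twist": [0, 0, 0]}]}}

```text
time_s: 17.0
tcp_pos: [414.3, -199.4, 107.1]
tool_rot: [[-0.947, -0.141, -0.287], [0.284, 0.043, -0.958], [0.147, -0.989, -0.001]]
contact_force: [0.8, -0.5, -4.6]
grip_width: 21.1
```

Call:
{"api": "arm_command", "payload": {"steps": [{"slide": [0, 0, 0.15], "twist": [0, 0, -0.12]}, {"slide": [0, 0, 0], "twist": [0, 0, -0.12]}, {"slide": [0.2, 0, 0], "twist": [0, 0, 0]}, {"slide": [-0.2, 0, 0], "twist": [0, 0, 0]}, {"slide": [0, 0, 0], "twist": [0, 0, 0]}]}}

```text
time_s: 17.5
tcp_pos: [414.2, -201.7, 106.5]
tool_rot: [[-0.888, -0.361, -0.286], [0.264, 0.11, -0.958], [0.377, -0.926, -0.002]]
contact_force: [0.2, 0.8, -4.3]
grip_width: 21.2
```

```bash
python3 look.py k8;  python3 -c "
from h import *
print(np.round(get_state()['qpos'],2))"
```

```text
t 17.50 tilt 0.387 yaw 2.853 TCP [ 414.2 -201.7  106.5] port(carton) [-14.2 -87.3] low z 45.8 w 21.2
[ 0.04  0.93  0.55  1.83 -0.45  0.93 -1.02]
```

View pics/k8.png

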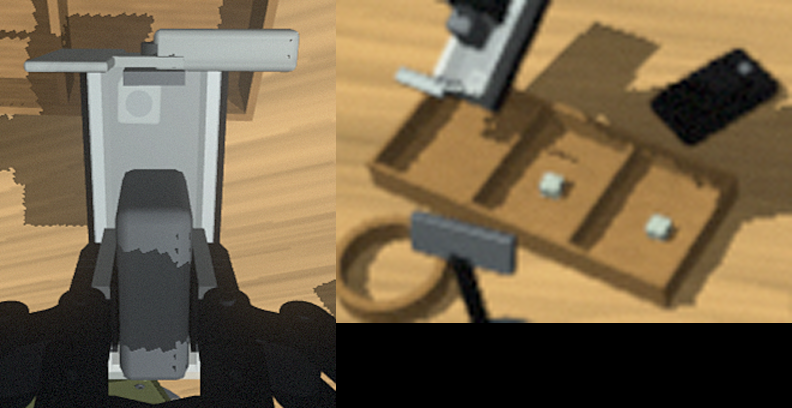

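Call:
{"api": "arm_command", "payload": {"steps": [{"slide": [0.2, 0, 0], "twist": [0, 0, -0.03]}, {"slide": [-0.2, 0, 0], "twist": [0, 0, 0]}, {"slide": [0.2, 0, 0], "twist": [0, 0, 0]}, {"slide": [-0.2, 0, 0], "twist": [0, 0, 0]}, {"slide": [0, 0, 0], "twist": [0, 0, 0]}]}}

```text
time_s: 18.1
tcp_pos: [414.7, -201.9, 106.3]
tool_rot: [[-0.877, -0.387, -0.285], [0.26, 0.117, -0.958], [0.405, -0.915, -0.002]]
contact_force: [0.2, 0.2, -4.4]
grip_width: 20.8
```

Call:
{"api": "arm_command", "payload": {"steps": [{"slide": [0.2, 0, 0], "twist": [0, 0, -0.03]}, {"slide": [-0.2, 0, 0], "twist": [0, 0, 0]}, {"slide": [0.2, 0, 0], "twist": [0, 0, 0]}, {"slide": [-0.2, 0, 0], "twist": [0, 0, 0]}, {"slide": [0, 0, 0], "twist": [0, 0, 0]}]}}

```text
time_s: 18.6
tcp_pos: [414.6, -201.9, 106.0]
tool_rot: [[-0.865, -0.413, -0.285], [0.256, 0.125, -0.959], [0.432, -0.902, -0.002]]
contact_force: [0.5, 0.2, -3.8]
grip_width: 21.1
```

```bash
python3 look.py k9
```

```text
t 18.60 tilt 0.447 yaw 2.853 TCP [ 414.6 -201.9  106. ] port(carton) [-17.2 -87.5] low z 42.7 w 21.1
```

View pics/k9.png

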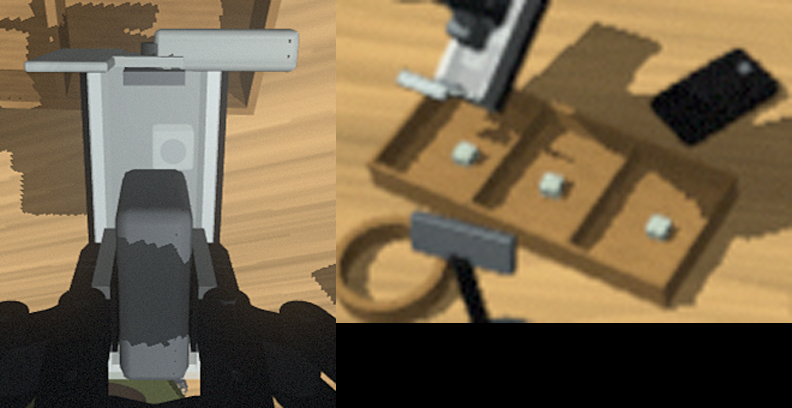

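All three bays now hold a tablet. I'll empty the rest here.

Call:
{"api": "arm_command", "payload": {"steps": [{"slide": [0.2, 0, 0], "twist": [0, 0, 0]}, {"slide": [-0.2, 0, 0], "twist": [0, 0, 0]}, {"slide": [0.2, 0, 0], "twist": [0, 0, 0]}, {"slide": [-0.2, 0, 0], "twist": [0, 0, 0]}, {"slide": [0, 0, 0], "twist": [0, 0, 0]}]}}

```text
time_s: 19.2
tcp_pos: [414.7, -201.9, 106.0]
tool_rot: [[-0.865, -0.414, -0.285], [0.256, 0.125, -0.959], [0.432, -0.902, -0.002]]
contact_force: [-0.0, -0.7, -5.0]
grip_width: 21.4
```

Call:
{"api": "arm_command", "payload": {"steps": [{"slide": [0.2, 0, 0], "twist": [0, 0, 0]}, {"slide": [-0.2, 0, 0], "twist": [0, 0, 0]}, {"slide": [0.2, 0, 0], "twist": [0, 0, 0]}, {"slide": [-0.2, 0, 0], "twist": [0, 0, 0]}, {"slide": [0, 0, 0], "twist": [0, 0, 0]}]}}

```text
time_s: 19.7
tcp_pos: [414.6, -201.9, 106.0]
tool_rot: [[-0.865, -0.414, -0.285], [0.256, 0.125, -0.959], [0.432, -0.902, -0.002]]
contact_force: [-0.4, -0.1, -4.9]
grip_width: 21.1
```

```bash
python3 look.py k10
```

```text
t 19.70 tilt 0.447 yaw 2.853 TCP [ 414.6 -201.9  106. ] port(carton) [-17.2 -87.5] low z 42.7 w 21.1
```

View pics/k10.png

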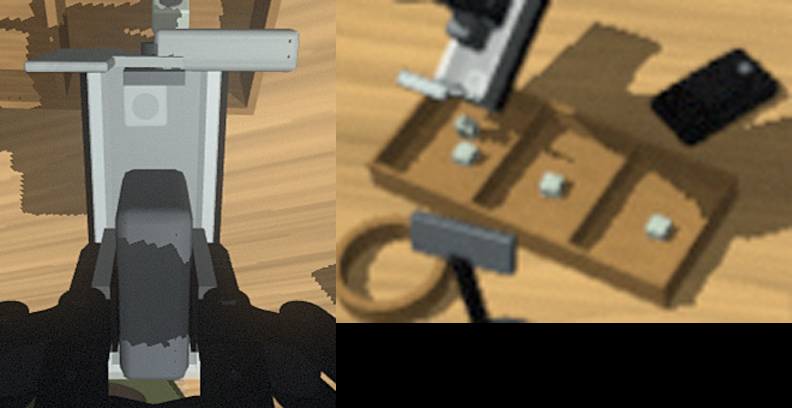

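Call:
{"api": "arm_command", "payload": {"steps": [{"slide": [0.2, 0, 0], "twist": [0, 0, 0]}, {"slide": [-0.2, 0, 0], "twist": [0, 0, 0]}, {"slide": [0.2, 0, 0], "twist": [0, 0, 0]}, {"slide": [-0.2, 0, 0], "twist": [0, 0, 0]}, {"slide": [0, 0, 0], "twist": [0, 0, 0]}]}}

```text
time_s: 20.3
tcp_pos: [414.6, -201.9, 106.0]
tool_rot: [[-0.865, -0.414, -0.285], [0.256, 0.125, -0.959], [0.432, -0.902, -0.002]]
contact_force: [-1.0, -0.8, -4.3]
grip_width: 20.8
```

Call:
{"api": "arm_command", "payload": {"steps": [{"slide": [0.2, 0, 0], "twist": [0, 0, 0]}, {"slide": [-0.2, 0, 0], "twist": [0, 0, 0]}, {"slide": [0, 0, 0], "twist": [0, 0, 0]}, {"slide": [0, 0, 0], "twist": [0, 0, 0]}]}}

```text
time_s: 20.7
tcp_pos: [414.0, -201.8, 106.2]
tool_rot: [[-0.864, -0.415, -0.285], [0.256, 0.125, -0.958], [0.433, -0.901, -0.002]]
contact_force: [-0.6, 1.0, -3.5]
grip_width: 20.9
```

```bash
python3 look.py k11
```

```text
t 20.70 tilt 0.448 yaw 2.853 TCP [ 414.  -201.8  106.2] port(carton) [-17.9 -87.6] low z 42.9 w 20.9
```

View pics/k11.png

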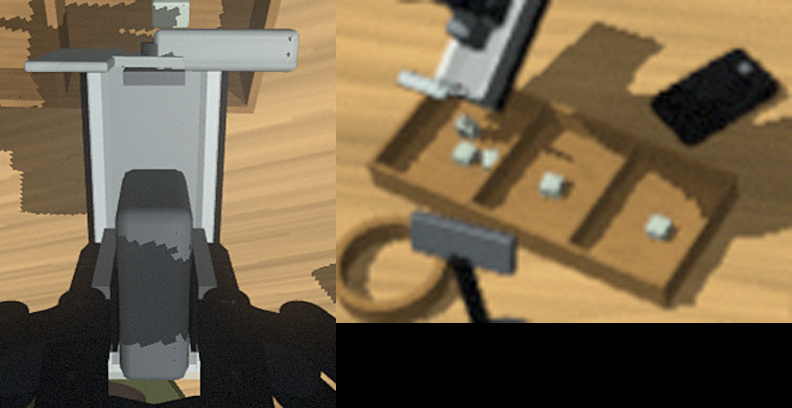

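Call:
{"api": "arm_command", "payload": {"steps": [{"slide": [0, -0.5, 0], "twist": [0, 0, 0.15]}, {"slide": [0, -0.4, 0], "twist": [0, 0, 0.15]}, {"slide": [0, -0.2, 0], "twist": [0, 0, 0.147]}, {"slide": [0, 0, -0.5], "twist": [0, 0, 0]}, {"slide": [0, 0, -1], "twist": [0, 0, 0]}]}}

```text
time_s: 21.3
tcp_pos: [434.8, -163.8, 138.4]
tool_rot: [[-0.956, -0.002, -0.292], [0.292, 0.001, -0.956], [0.002, -1.0, -0.001]]
contact_force: [1.7, 0.2, -4.9]
grip_width: 21.2
```

Call:
{"api": "arm_command", "payload": {"steps": [{"slide": [-0.1, 0, -1], "twist": [0, 0, 0]}, {"slide": [-0.1, 0, -1], "twist": [0, 0, 0]}, {"slide": [-0.1, 0, -1], "twist": [0, 0, 0]}, {"slide": [-0.1, 0, -1], "twist": [0, 0, 0]}, {"slide": [0, 0, -0.8], "twist": [0, -0.08, 0]}]}}

```text
time_s: 21.8
tcp_pos: [489.9, -25.1, 137.4]
tool_rot: [[-0.979, -0.003, -0.205], [0.205, 0.003, -0.979], [0.003, -1.0, -0.002]]
contact_force: [0.3, 0.1, -4.2]
grip_width: 21.1
```

Call:
{"api": "arm_command", "payload": {"steps": [{"slide": [0, 0, 0], "twist": [0, -0.15, 0]}, {"slide": [0, 0, 0], "twist": [0, -0.15, 0]}, {"slide": [0, 0, 0], "twist": [0, -0.15, 0]}, {"slide": [0, 0, 0], "twist": [0, -0.15, 0]}, {"slide": [0, 0, 0], "twist": [0, -0.15, 0]}]}}

```text
time_s: 22.3
tcp_pos: [488.8, -27.4, 137.5]
tool_rot: [[-0.854, -0.003, 0.52], [-0.52, 0.002, -0.854], [0.002, -1.0, -0.004]]
contact_force: [-0.4, -0.2, -3.5]
grip_width: 21.0
```

Call:
{"api": "arm_command", "payload": {"steps": [{"slide": [0, 0, 0], "twist": [0, -0.15, 0]}, {"slide": [0, 0, 0], "twist": [0, -0.15, 0]}, {"slide": [0, 0, 0], "twist": [0, -0.15, 0]}, {"slide": [0, 0, 0], "twist": [0, -0.15, 0]}, {"slide": [0, 0, 0], "twist": [0, -0.15, 0]}]}}

```text
time_s: 22.8
tcp_pos: [488.8, -27.8, 137.5]
tool_rot: [[-0.271, -0.003, 0.963], [-0.963, 0.002, -0.271], [-0.001, -1.0, -0.004]]
contact_force: [0.1, 0.6, -4.1]
grip_width: 21.2
```

```bash
python3 look.py k12;  python3 -c "
from h import *
print(np.round(get_state()['qpos'],2),np.round(get_state()['tool_rot'],3).tolist()); save('top','t12.png')"
```

```text
t 22.80 tilt -0.001 yaw -1.845 TCP [488.8 -27.8 137.5] port(carton) [-50.7 164.3] low z 98.5 w 21.2
[-0.08  0.68  0.08  2.06 -0.13  0.41 -0.19] [[-0.277, -0.003, 0.961], [-0.961, 0.002, -0.277], [-0.001, -1.0, -0.003]]
```

View pics/t12.png

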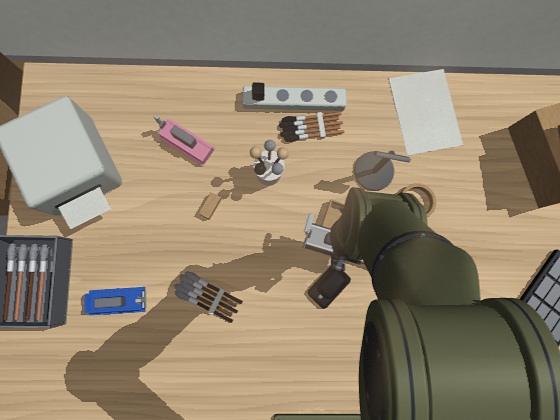

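Call:
{"api": "arm_command", "payload": {"steps": [{"slide": [0, 0, 0], "twist": [0, -0.15, 0]}, {"slide": [0, 0, 0], "twist": [0, -0.15, 0]}, {"slide": [0, 0, 0], "twist": [0, -0.15, 0]}, {"slide": [0, 0, 0], "twist": [0, -0.15, 0]}, {"slide": [0, 0, 0], "twist": [0, -0.15, 0]}]}}

```text
time_s: 23.45
tcp_pos: [489.2, -27.6, 137.4]
tool_rot: [[0.455, -0.003, 0.891], [-0.891, 0.002, 0.455], [-0.003, -1.0, -0.002]]
contact_force: [0.0, -0.1, -5.0]
grip_width: 21.1
```

Call:
{"api": "arm_command", "payload": {"steps": [{"slide": [0, 0, 0], "twist": [0, -0.15, 0]}, {"slide": [0, 0, 0], "twist": [0, -0.15, 0]}, {"slide": [0, 0, 0], "twist": [0, -0.15, 0]}, {"slide": [0, 0, 0], "twist": [0, -0.15, 0]}, {"slide": [0, 0, 0], "twist": [0, 0, 0]}]}}

```text
time_s: 23.95
tcp_pos: [489.2, -27.8, 137.3]
tool_rot: [[0.876, -0.003, 0.483], [-0.483, 0.002, 0.876], [-0.003, -1.0, 0.0]]
contact_force: [-0.6, -0.6, -3.4]
grip_width: 21.0
```

```bash
cat >> h.py <<'E'
def delta(tgt):
    s=get_state(); R=np.array(s['tool_rot']); p=np.array(s['tcp_pos']); d=np.array(tgt)-p
    print('rows units',np.round(R.T@d/30,2),np.round(p,1),'yaw',np.arctan2(R[1,0],R[0,0]))
E
python3 -c "
from h import *
tilt();delta([511.9,199.4,137]);print(np.round(get_state()['qpos'],2))"
```

```text
t 23.95 tilt -0.003 yaw -0.504 TCP [489.2 -27.8 137.3] port(carton) [-110.7  110.8] low z 98.5 w 21.0
rows units [-3.    0.02  7.  ] [489.2 -27.8 137.3] yaw -0.5042156545121153
[ 0.13  0.68 -0.27  2.05  0.38  0.46  0.64]
```

Call:
{"api": "arm_command", "payload": {"steps": [{"slide": [-0.3, 0, 0.6], "twist": [0, -0.046, 0]}, {"slide": [-0.43, 0, 1], "twist": [0, 0, 0]}, {"slide": [-0.43, 0, 1], "twist": [0, 0, 0]}, {"slide": [-0.43, 0, 1], "twist": [0, 0, 0]}, {"slide": [-0.43, 0, 1], "twist": [0, 0, 0]}]}}

```text
time_s: 24.45
tcp_pos: [496.6, 124.3, 137.8]
tool_rot: [[0.895, -0.002, 0.445], [-0.445, 0.002, 0.895], [-0.003, -1.0, 0.0]]
contact_force: [0.9, -0.3, -4.0]
grip_width: 20.9
```

Call:
{"api": "arm_command", "payload": {"steps": [{"slide": [-0.43, 0, 1], "twist": [0, 0, 0]}, {"slide": [-0.3, 0, 0.8], "twist": [0, 0, 0]}, {"slide": [0, 0, 0], "twist": [0, 0, 0]}]}}

```text
time_s: 24.75
tcp_pos: [500.9, 187.7, 138.2]
tool_rot: [[0.899, 0.0, 0.439], [-0.439, 0.007, 0.899], [-0.003, -1.0, 0.007]]
contact_force: [0.7, 0.2, -3.2]
grip_width: 21.0
```

```bash
python3 -c "
from h import *
delta([511.9,199.4,39]);print(np.round(get_state()['tool_rot'],3).tolist())"
```

```text
rows units [0.17 3.31 0.49] [500.9 187.7 138.2] yaw -0.4541338765210801
[[0.899, 0.0, 0.439], [-0.439, 0.007, 0.899], [-0.003, -1.0, 0.007]]
```

Call:
{"api": "arm_command", "payload": {"steps": [{"slide": [0.17, 0.4, 0.45], "twist": [0, 0, 0]}, {"slide": [0, 0.9, 0], "twist": [0, 0, 0]}, {"slide": [0, 0.9, 0], "twist": [0, 0, 0]}, {"slide": [0, 0.6, 0], "twist": [0, 0, 0]}, {"slide": [0, 0.2, 0], "twist": [0, 0, 0]}]}}

```text
time_s: 25.25
tcp_pos: [510.0, 190.1, 46.1]
tool_rot: [[0.896, -0.005, 0.444], [-0.444, -0.001, 0.896], [-0.004, -1.0, -0.003]]
contact_force: [0.1, -0.2, -3.9]
grip_width: 20.6
```

Call:
{"api": "arm_command", "payload": {"steps": [{"slide": [0, 0, 0], "twist": [0, 0, 0]}, {"slide": [0, 0, 0], "twist": [0, 0, 0]}]}}

```text
time_s: 25.45
tcp_pos: [511.9, 191.6, 48.7]
tool_rot: [[0.897, -0.0, 0.441], [-0.441, 0.003, 0.897], [-0.001, -1.0, 0.002]]
contact_force: [1.3, -0.9, -4.1]
grip_width: 21.2
```

```bash
python3 -c "
from h import *
delta([511.9,199.4,39]);print(np.round(get_state()['tool_rot'],3).tolist())"
```

```text
rows units [-0.11  0.32  0.23] [511.9 191.6  48.7] yaw -0.45688801083145175
[[0.897, -0.0, 0.441], [-0.441, 0.003, 0.897], [-0.001, -1.0, 0.002]]
```

Call:
{"api": "arm_command", "payload": {"steps": [{"slide": [-0.1, 0, 0.23], "twist": [0, 0, 0]}, {"slide": [0, 0.15, 0], "twist": [0, 0, 0]}, {"slide": [0, 0.1, 0], "twist": [0, 0, 0]}, {"slide": [0, 0.05, 0], "twist": [0, 0, 0]}, {"slide": [0, 0, 0], "twist": [0, 0, 0]}]}}

```text
time_s: 25.95
tcp_pos: [511.5, 199.1, 39.1]
tool_rot: [[0.898, -0.002, 0.44], [-0.44, 0.002, 0.898], [-0.002, -1.0, 0.001]]
contact_force: [-0.6, 0.3, -2.4]
grip_width: 21.2
```

```bash
python3 -c "
from h import *
delta([511.9,199.4,39]);print(get_state()['contact_force'])"
```

```text
rows units [0.01 0.   0.02] [511.5 199.1  39.1] yaw -0.4552066768741931
[-0.61812833  0.29930749 -2.39590513]
```

Call:
{"api": "arm_command", "payload": {"steps": [{"slide": [0, 0.03, 0], "twist": [0, 0, 0]}, {"slide": [0, 0, 0], "twist": [0, 0, 0]}]}}

```text
time_s: 26.15
tcp_pos: [511.5, 199.1, 38.9]
tool_rot: [[0.898, -0.001, 0.44], [-0.44, 0.002, 0.898], [-0.002, -1.0, 0.002]]
contact_force: [-3.1, -0.3, 4.9]
grip_width: 21.3
```

Call:
{"api": "arm_command", "payload": {"steps": [{"slide": [0, 0, 0], "twist": [0, 0, 0]}, {"slide": [0, 0, 0], "twist": [0, 0, 0]}, {"slide": [0, 0, 0], "twist": [0, 0, 0]}, {"slide": [0, 0, 0], "twist": [0, 0, 0]}, {"slide": [0, 0, 0], "twist": [0, 0, 0]}], "jaw": 1}}

```text
time_s: 26.65
tcp_pos: [511.7, 199.2, 38.1]
tool_rot: [[0.898, -0.001, 0.44], [-0.44, 0.003, 0.898], [-0.002, -1.0, 0.002]]
contact_force: [-0.6, 0.1, 0.5]
grip_width: 85.3
```

Call:
{"api": "arm_command", "payload": {"steps": [{"slide": [0, -0.4, 0], "twist": [0, 0, 0]}, {"slide": [0, -0.8, 0], "twist": [0, 0, 0]}, {"slide": [0, -1, 0], "twist": [0, 0, 0]}, {"slide": [0, -1, 0], "twist": [0, 0, 0]}, {"slide": [0, -1, 0], "twist": [0, 0, 0]}]}}

```text
time_s: 27.15
tcp_pos: [511.7, 198.7, 166.1]
tool_rot: [[0.898, -0.001, 0.44], [-0.44, 0.003, 0.898], [-0.002, -1.0, 0.002]]
contact_force: [0.7, 0.5, -0.6]
grip_width: 85.4
```

```bash
python3 -c "
from h import *
delta([511.9,199.4,39]); save('wrist','w20.png'); save('scene','s20.png',(130,110,400,312),2.9)"
```

```text
rows units [0.01 4.24 0.02] [511.7 198.7 166.1] yaw -0.4550494160214916
```

View pics/w20.png

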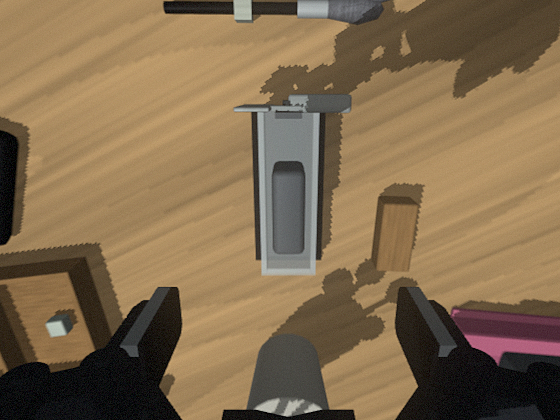

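View pics/s20.png

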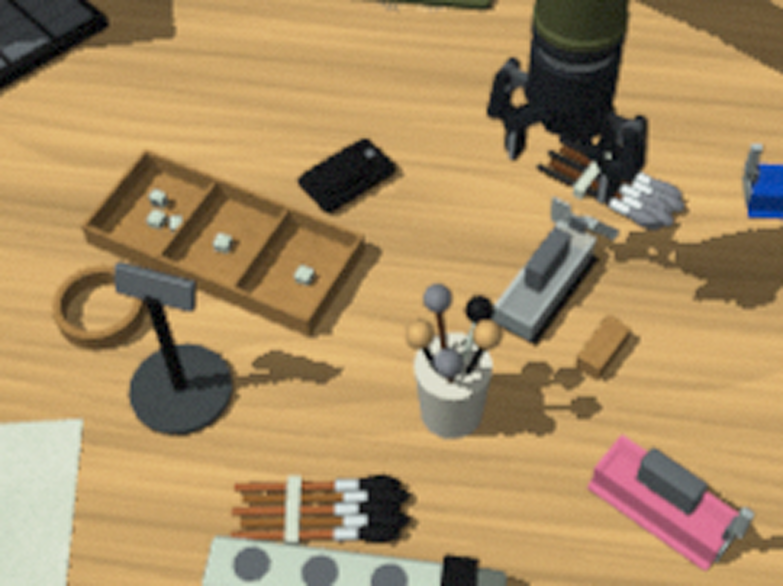

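```bash
python3 -c "
from h import *
im=snapshot('scene')[:,:,::-1].copy(); a=cv2.imread('pics/s0.png')
d=cv2.absdiff(im,a).max(2); d=(d>40).astype(np.uint8)*255
cv2.imwrite('pics/d.png',np.hstack([d,im])[:, :][:, :].astype(np.uint8) if 0 else d)"
```

```text
(no output)
```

View pics/d.png

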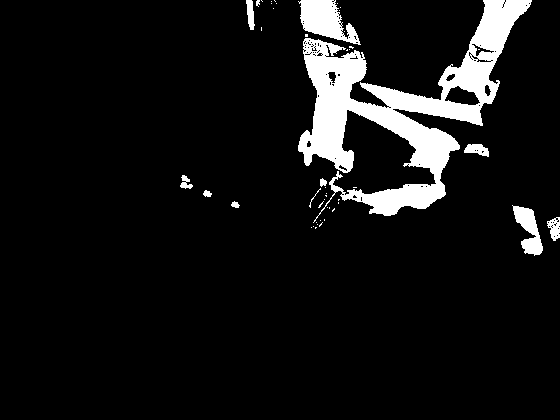

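The difference image shows changes only at the tablets, the cover, the arm with its shadows, and a shift of a pixel or so in the shaker. No bystander moved, so I'm handing in.

```bash
python3 -c "
from h import *
print(ctrl.finish_job())"
```

```text
the job is handed in; nothing more can be done
None
```

The job is done and handed in at about 27 s of the 69 s allowed. No verdict is reported.

**What I did**
- I pushed the lever to the cover's end stop while the shaker still stood on the desk. The measured force peaked at about 32 N there.
- I gripped the handle and started pouring with the nose towards the robot, but joint 6 came close to its limit (0.13, limit 0.04). I turned the shaker half round and poured with the nose facing away instead.
- I jiggled the tablets out bay by bay: 1 in the left bay, 1 in the middle and 3 in the right.
- I set the shaker down upright within about 1 mm of where I gripped it, let go and backed off upwards.

**Last checks**
- All five tablets are visible in the carton, no bay is empty and the shaker is empty.
- Comparing the scene camera's first and last pictures showed changes only at the tablets, cover, arm and its shadows, plus a shift of about a pixel in the shaker. None of the bystanders in that view moved. The brush bundle nearest the robot lay partly under the arm and its shadow, so that comparison cannot fully clear it.
- Early position estimates for the shaker from different cameras disagreed by about 4 mm. This did not affect the grasp.

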